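# Load the kit tray and hold it level over the handover mat

### The arm

A 6-joint arm with a two-finger parallel gripper is mounted at the origin on the work surface. World frame = base frame: x ahead of the robot, y to its left, z up, the work surface at z = 0. Lengths are in m, angles in degrees, forces in N, time in s.
With the tool pointing down it reaches from about 0.4 to 0.825 m from the base axis. Payload 7 kg.
Tool frame: the origin (TCP) lies midway between the tips of the shut fingers; the grasp point (between the pads) lies 19 mm behind it; x points along the fingers, z is the direction in which the jaws open and shut, and the axes are right-handed (so a half turn about x gives the same grasp; the last joint's range is limited). The gripper opens to 88 mm and grips with 3 to 60 N. Pads are 19 mm wide; open, the fingers measure 130 mm over their backs; the gripper's body (78 mm by 193 mm) begins 47 mm behind the grasp point.
Start: joints at [-53.451, 20.546, 0.682, 0, -70.136, -16.507], TCP at [0.231, -0.634, 0.227] pointing down, gripper open.
Joint ranges: [-176.03, 176.03], [-82.01, 121.73], [-58.28, 71.71], [-173.87, 95.51], [-174.79, -0.11], [-173.66, 173.66]. Speed limits (degrees/s): [136.94, 136.94, 172.46, 180, 180, 180].

### API

Orientations are given as [roll, pitch, yaw] about the fixed x, y, z axes, in that order (R = Rz(yaw) Ry(pitch) Rx(roll)).
In Python, from plant import get_state, capture, close_job gives the robot as it stands.
- The arm moves only by the tool play_rows, never from a script. Its argument "series" is one flat list of numbers, 4 for each row, row after row: the shift along the tool's x, y, z in m, then the turn about the tool's x in rad. In form: [tx, ty, tz, spin, tx, ty, tz, spin, ...]. A call has exactly 5 rows; each row shifts and turns the commanded pose from where the row before left it, along the tool's axes as they then stand; what a row does not reach is not made up. A row lasts 1/12 s, in which the tool goes at most 41.7 mm and 7.16 degrees, less where a joint would pass 70% of its speed; a pose out of reach is approached as far as the arm can. A call is refused whole if a number of a shift passes 0.0417 or a number of a turn 0.125, either way. A call with a gripper value outside its range is refused whole. "jaw" is the opening in per cent of the stroke, from 0 (shut) to 100 (fully open), set as the call begins (left out, the last holds). The fingers move at their own pace and stop on an object; "squeeze" is the grip in N (left out, the last holds). Time passes only in rows, so rows that do not move let the fingers close, or fill a call up. It gives the time, the measured TCP pose, the force and the opening at its end, in the units of the state.
- get_state(): the state, without advancing time (a new reading comes with each control period).
- capture(name): name is "scene" or "top" or "wrist"; returns a dict with "img" (384x512x3 uint8, blue, green, red), "K" (3x3 intrinsics, pixels), "world_from_camera" (4x4, takes a point from camera to world coordinates). Camera axes: x right, y down, z forward; pixel columns grow to the right and rows downward; lengths in m; the calibration is good to about 2 mm. A picture is of the moment at which its call begins. There is no depth.
- close_job(): hands the job in, once; it reports no verdict.
The state is a dict: "time_s": time; "joints": joint angles; "qd": joint speeds; "joint_torque": joint torques, N m; "tcp_pos": TCP position; "eef_rot": TCP orientation; "contact_force": force on the tool from outside, world axes, zero at the start; "moment": the same for the moment, N m; "gripper_width": finger opening in m.
Only numpy, scipy, OpenCV 4.12 (cv2) and the standard library are available. Lean on these libraries where they do the work, as an engineer would, in place of code of your own. Each camera call takes 0.05 s, during which the arm holds its last target.

### The job

Make up the turntable kit: lay the green separator sheet squarely on the dark blank in the white tray's bay, then stack the loose red blank squarely on the sheet. Then lift the tray by its handle without tipping it, so that the steel ball stays in its pocket and the stack stays in place, and carry it over the round blue mat. Finish while still holding it there, level, still and centred about 12 cm above the mat, in the gripper alone, without disturbing the other things on the bench.

Things in the scene. Friction and masses are not known exactly. Their poses are not given: they have to be found in the camera images.
- tray: Loose tray with a white floor board, 280 (its x) x 110 (its y) mm, floor 8 mm thick, about 0.28 kg empty and 0.5 kg loaded. Origin: centre of the underside; z up. The bay lies at its -x end, the ball pocket at its +x end and a bar handle across the middle. Rests on the bench at the start.
- tray_handle (a point): Centre of the tray's dark square handle bar, 84 mm above the tray's underside, straight above the tray's origin; same axes as the tray. The bar is 24 mm wide (tray x), 24 mm high and 100 mm long (tray y), on two posts 16 x 14 mm at 42 mm either side (tray y); 64 mm of free height under it. Pinch it from above across its 24 mm width. The loaded tray balances about here.
- bay (a point): Centre of the bay on the tray's floor (8 mm above the underside), 80 mm from the tray's origin towards its -x; same axes as the tray. Stops only 8 mm high keep the lower blank in place (ends, and the four corners of the long sides); the middle 60 mm of the long sides is open for fingers.
- pocket (a point): Where the ball's centre sits when it is central in its pocket: 80 mm from the tray's origin towards its +x, 15 mm above the tray's floor. The pocket is a brass ring of 38 mm inner diameter and only 4 mm high; the ball can roll about 4 mm in it and climbs out if the tray is tipped far or jerked.
- ball_center (a point): Centre of the loose steel ball, 30 mm diameter, about 0.11 kg, in the pocket at the start.
- lower_blank_center (a point): Centre of the dark wood blank, 90 (its x) x 40 (its y) x 20 mm high, about 50 g, loose but lying in the bay at the start, its x along the tray's x. Its top is 28 mm above the tray's underside.
- sheet_center (a point): Centre of the green rigid separator sheet, 90 (its x) x 48 (its y) x 5 mm thick, about 20 g. It starts lying centrally on a fixed dark metal rest (70 x 30 x 25 mm high, along the sheet's x), its underside 25 mm above the bench, so that fingers can straddle the rest and pinch it across its 48 mm width. Lying on the lower blank, its centre is 22.5 mm above the bay point.
- upper_blank_center (a point): Centre of the red-painted wood blank, 90 (its x) x 56 (its y) x 14 mm high, about 50 g. It starts lying centrally on a second rest like the sheet's, its underside 25 mm above the bench; pinch it across its 56 mm width. Stacked on the sheet, its centre is 32 mm above the bay point.
- mat: Round blue mat, 140 mm diameter and 3 mm thick, fixed to the bench. Origin: centre of its underside, on the bench.
- glue_bottle: Bystander: white bottle, 56 mm diameter, 115 mm high, at the back. Origin: centre of its underside.
- jar: Bystander: amber jar, 66 mm diameter, 85 mm high, at the back. Origin: centre of its underside.
- sanding_block: Bystander: cork sanding block, 110 x 62 x 30 mm, near the robot on its right. Origin: centre of its underside.
- screwdriver: Bystander: black-handled screwdriver lying near the robot on its left, 200 mm long and 26 mm high. Origin: under its middle.
- wax_tin: Bystander: flat round brass-coloured tin, 50 mm diameter, 22 mm high, right of the tray's far end. Origin: centre of its underside.
Not all that is in view belongs to the job. What is shaped like the part that bears lower_blank_center but purple is not meant. Of the things shaped like the part that bears sheet_center, the green one is meant.

How it is judged (in metres and radians):
On the way, in this order (a step that is already met when the one before it is completed fails the run):
1. the green sheet lies squarely on the dark blank in the bay and is let go (x of lower_blank_center in the frame of bay between -0.008 and 0.008 m and y of lower_blank_center in the frame of bay between -0.008 and 0.008 m and z of lower_blank_center in the frame of bay between 0.005 and 0.015 m and angle between the x axis of each of lower_blank_center, sheet_center and the x axis of bay, either way round below 0.2 rad and angle between the z axis of each of lower_blank_center, sheet_center and the z axis of bay, either way round below 0.15 rad and x of sheet_center in the frame of bay between -0.012 and 0.012 m and y of sheet_center in the frame of bay between -0.012 and 0.012 m and z of sheet_center in the frame of bay between 0.0175 and 0.0275 m and contact force between sheet and the fingers below 0.1 N and height (world z) of tray below 0.006 m), for 0.2 s.
2. the red blank lies squarely on the sheet and is let go, the tray still on the bench (x of lower_blank_center in the frame of bay between -0.008 and 0.008 m and y of lower_blank_center in the frame of bay between -0.008 and 0.008 m and z of lower_blank_center in the frame of bay between 0.005 and 0.015 m and angle between the x axis of each of lower_blank_center, sheet_center, upper_blank_center and the x axis of bay, either way round below 0.2 rad and angle between the z axis of each of lower_blank_center, sheet_center, upper_blank_center and the z axis of bay, either way round below 0.15 rad and x of sheet_center in the frame of bay between -0.012 and 0.012 m and y of sheet_center in the frame of bay between -0.012 and 0.012 m and z of sheet_center in the frame of bay between 0.0175 and 0.0275 m and x of upper_blank_center in the frame of bay between -0.012 and 0.012 m and y of upper_blank_center in the frame of bay between -0.012 and 0.012 m and z of upper_blank_center in the frame of bay between 0.027 and 0.037 m and contact force between upper_blank and the fingers below 0.1 N and height (world z) of tray below 0.006 m), for 0.2 s.
3. the tray is lifted clear of the bench, held by the gripper (height (world z) of tray above 0.05 m and contact force between tray and the fingers above 1 N), for 0.2 s.
At the end, for the whole second after the job is handed in: Gripper alone holds the tray, centre within 50 mm of the mat's, underside 70 to 190 mm above the bench, tilt under 0.1 rad, under 30 mm/s; ball in the pocket; sheet and red blank stacked on the dark blank within 12 mm and 0.2 rad of the bay (horizontal distance between tray and mat below 0.05 m and height (world z) of tray between 0.07 and 0.19 m and angle between tray's own z axis and vertical below 0.1 rad and linear speed of tray below 0.03 m/s and contact force between tray and the fingers above 1 N and x of lower_blank_center in the frame of bay between -0.008 and 0.008 m and y of lower_blank_center in the frame of bay between -0.008 and 0.008 m and z of lower_blank_center in the frame of bay between 0.005 and 0.015 m and angle between the x axis of each of lower_blank_center, sheet_center, upper_blank_center and the x axis of bay, either way round below 0.2 rad and angle between the z axis of each of lower_blank_center, sheet_center, upper_blank_center and the z axis of bay, either way round below 0.15 rad and x of sheet_center in the frame of bay between -0.012 and 0.012 m and y of sheet_center in the frame of bay between -0.012 and 0.012 m and z of sheet_center in the frame of bay between 0.0175 and 0.0275 m and x of upper_blank_center in the frame of bay between -0.012 and 0.012 m and y of upper_blank_center in the frame of bay between -0.012 and 0.012 m and z of upper_blank_center in the frame of bay between 0.027 and 0.037 m and distance between ball_center and pocket below 0.012 m); the arm keeps its last pose, push and grip.
It fails at once if the ball left its pocket (distance between ball_center and pocket above 0.015 m).
It fails at once if the tray was tipped by more than 0.35 rad (angle between tray's own z axis and vertical above 0.35 rad).
It fails at once if another thing on the bench was moved by more than 30 mm (distance of any of glue_bottle, jar, sanding_block, screwdriver, wax_tin from where it was at the start of the episode above 0.03 m).
It also fails if it takes over 72 s, if anything falls off the work surface, if the arm or the gripper's body presses on something with over 40 N, if the wrist force passes 120 N, or if a joint passes its speed limit or range.

## Working session

There is one attempt and no reset: what is moved stays moved. The work goes in short steps, Python scripts to look and compute and a tool call to move; the robot and the scene stay as the last step left them, time stands still between calls to the robot, and variables do not carry over. Pictures are saved under pics/ and viewed, and the job is handed in when it is done.

Besides the shell and the picture viewer there is one more tool, called after "Request:" by a JSON object that holds its "api" and its "payload", one argument or row to a line. play_rows: Moves the arm, as the interface text tells. Its arguments: {"type":"object","properties":{"series":{"type":"array","items":{"type":"number"}},"jaw":{"type":"number"},"squeeze":{"type":"number"}},"required":["series"]}

```bash
mkdir -p pics; ls; python3 - <<'E'
from plant import *
import cv2,json
s=get_state();print(s)
for n in("scene","top"):
    c=capture(n);cv2.imwrite(f"pics/{n}0.png",c["img"]);print(n,c["K"],c["world_from_camera"])
E
```

```text
pics
{'time_s': 0.0, 'joints': array([-5.34534675e+01,  2.05914208e+01,  6.32544716e-01, -2.13575154e-02,
       -7.01380964e+01, -1.65072941e+01]), 'qd': array([ 0.10592246, -0.01306972,  0.10486051,  0.01025262,  0.05272793,
        0.03230042]), 'joint_torque': array([ 8.84177389e-04, -5.82721925e+01,  2.93060660e+01,  6.99704200e+00,
        7.00753473e-03, -1.58020171e-04]), 'tcp_pos': array([ 0.23109828, -0.63365449,  0.22560965]), 'eef_rot': array([  4.81156773,  89.90097023, 114.84353279]), 'contact_force': array([ 0.15250806, -0.50423734,  0.61560993]), 'moment': array([ 0.02881387, -0.00905146,  0.03157876]), 'gripper_width': 0.08751180721351964}
scene [[370.97414823   0.         259.95547477]
 [  0.         370.97414823 191.717058  ]
 [  0.           0.           1.        ]] [[ 0.5898906   0.67931389 -0.43653375  0.97227518]
 [ 0.80735875 -0.50567276  0.30408373 -0.24871778]
 [-0.01417493 -0.53181548 -0.84674162  0.90867526]
 [ 0.          0.          0.          1.        ]]
top [[473.60245977   0.         254.69929709]
 [  0.         473.60245977 193.60033726]
 [  0.           0.           1.        ]] [[ 0.0190141  -0.98612766  0.16489603  0.33941816]
 [-0.99981683 -0.01839335  0.00529074  0.03749773]
 [-0.00218435 -0.16496642 -0.98629676  1.25879444]
 [ 0.          0.          0.          1.        ]]
```

View pics/scene0.png

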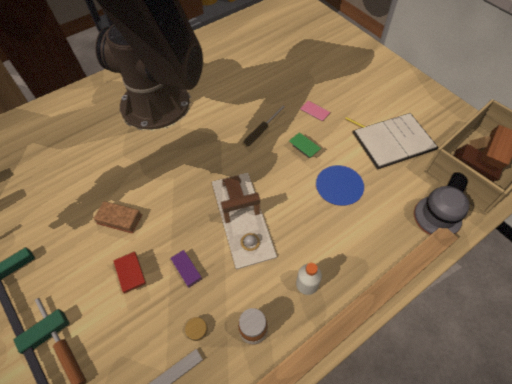

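View pics/top0.png

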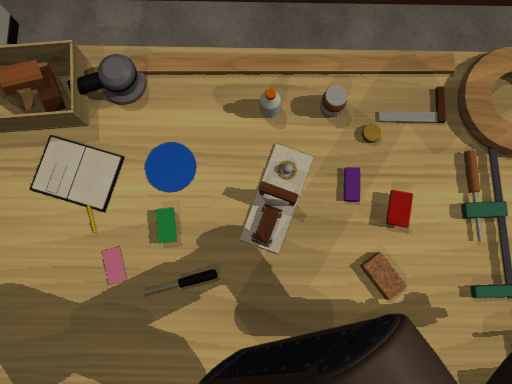

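Candidates in the top view: for the sheet, green (166,225) and pink (114,265), so I take the green one. For the upper blank, red (400,209), with purple (352,184) not meant. The lower blank is the dark one in the tray at (268,226). Next is a close crop and measurement.

```bash
cat > h.py <<'E'
import numpy as np,cv2
from plant import *
def p2w(c,uv,z):
    uv=np.atleast_2d(np.array(uv,float)); K=np.array(c["K"]);T=np.array(c["world_from_camera"])
    d=(T[:3,:3]@np.linalg.inv(K)@np.c_[uv,np.ones(len(uv))].T).T
    o=T[:3,3]; return (o+d*((z-o[2])/d[:,2])[:,None])
def w2p(c,P):
    P=np.atleast_2d(np.array(P,float));T=np.linalg.inv(np.array(c["world_from_camera"]))
    q=(T[:3,:3]@P.T).T+T[:3,3]; q=(np.array(c["K"])@q.T).T; return q[:,:2]/q[:,2:]
def rect(c,x0,x1,y0,y1,z,s=2000.):
    # rectified image: rows = x descending, cols = y descending, s px/m
    W=np.array([[x1,y1,z],[x1,y0,z],[x0,y0,z],[x0,y1,z]]); src=w2p(c,W).astype(np.float32)
    w,h=int((y1-y0)*s),int((x1-x0)*s)
    M=cv2.getPerspectiveTransform(src,np.float32([[0,0],[w,0],[w,h],[0,h]]))
    return cv2.warpPerspective(c["img"],M,(w,h),flags=cv2.INTER_LINEAR)
def blob(c,mask,z,near=None):
    n,l,st,ce=cv2.connectedComponentsWithStats(mask.astype(np.uint8))
    i=1+np.argmax(st[1:,4]) if near is None else 1+np.argmin(np.hypot(*(ce[1:]-near).T)+1e3*(st[1:,4]<30))
    ys,xs=np.nonzero(l==i); w=p2w(c,np.c_[xs,ys],z)[:,:2]
    r=cv2.minAreaRect((w*1000).astype(np.float32)); 
    v=np.linalg.eigh(np.cov(w.T))[1][:,1]
    return w.mean(0),r,np.degrees(np.arctan2(v[1],v[0]))%180,len(w)
E
python3 - <<'E'
from h import *
c=capture("top")
hsv=cv2.cvtColor(c["img"],cv2.COLOR_BGR2HSV).astype(int);H,S,V=hsv[...,0],hsv[...,1],hsv[...,2]
print("sheet",blob(c,(abs(H-70)<18)&(S>120),.03,(166,225)))
print("red",blob(c,((H<6)|(H>174))&(S>170)&(V>70),.039,(400,209)))
print("mat",blob(c,(abs(H-112)<12)&(S>150),.003,(170,167)))
for n,p,z in[("tray corner",[(275,145),(312,155),(279,252),(241,240)],.008),("handlebar",[(262,182),(297,195),(293,206),(259,192)],.096)]: print(n,p2w(c,p,z)[:,:2])
a=rect(c,.28,.60,-.13,.10,.008); cv2.imwrite("pics/t1.png",a)
i=c["img"];b=np.hstack([cv2.resize(i[y-50:y+50,x-50:x+50],(390,390),interpolation=2) for x,y in((166,225),(400,209))]);cv2.imwrite("pics/t2.png",b)
E
```

```text
sheet (array([0.45800667, 0.27427532]), ((458.29803466796875, 274.1940612792969), (88.42935180664062, 46.75215148925781), 7.779748916625977), np.float64(8.058767319738962), 612)
red (array([ 0.51222371, -0.33271276]), ((512.5496215820312, -332.6261901855469), (54.856258392333984, 88.5945053100586), 80.01768493652344), np.float64(170.08416398442026), 718)
mat (array([0.61905794, 0.27507301]), ((619.170166015625, 275.0057678222656), (135.26907348632812, 136.30795288085938), 28.73902130126953), np.float64(100.74751034292183), 1962)
tray corner [[ 0.68377876 -0.00853428]
 [ 0.65763173 -0.1092597 ]
 [ 0.39442298 -0.02248355]
 [ 0.42393622  0.07793803]]
handlebar [[ 0.56355487  0.0260494 ]
 [ 0.53225515 -0.06154115]
 [ 0.50444437 -0.05175107]
 [ 0.53806264  0.03310225]]
```

View pics/t1.png

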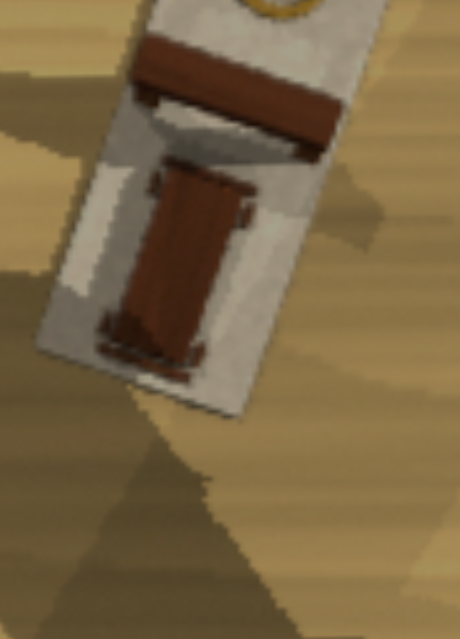

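View pics/t2.png

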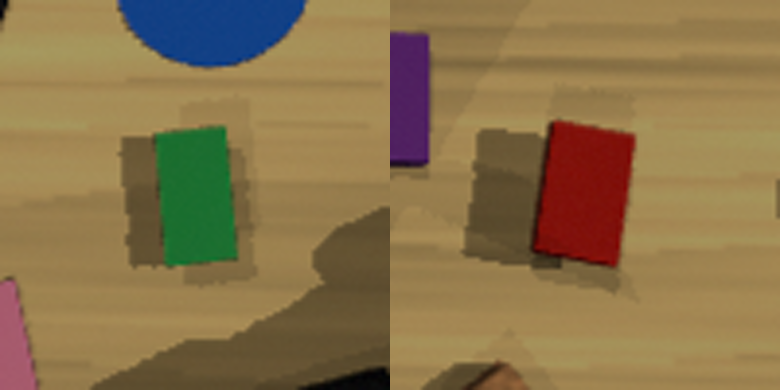

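```bash
cat >> h.py <<'E'
from scipy.spatial.transform import Rotation as Ro
import sys
def pose():
    P=[];Rs=[]
    s=get_state()
    r=Ro.from_euler('xyz',s["eef_rot"],degrees=True)
    return s,np.array(s["tcp_pos"]),r
def plan(xyz,jaw_deg,vmax=.040,smax=.12,n=None):
    """rows to go to xyz with jaw line (tool z) at jaw_deg mod 180 in world xy"""
    s,p,r=pose();R=r.as_matrix();z=R[:,2];a=np.degrees(np.arctan2(z[1],z[0]))
    d=(jaw_deg-a+90)%180-90       # world ccw turn
    spin=-np.radians(d)           # tool x is down
    print("now",p.round(4),"jaw",a.round(2),"tilt",np.degrees(np.arccos(-R[2,0])).round(2),"t",round(s["time_s"],2),"w",round(s["gripper_width"],4),"j6",s["joints"][5].round(1))
    D=np.array(xyz)-p
    m=n or int(np.ceil(max(np.linalg.norm(D)/vmax,abs(spin)/smax,1)))
    out=[]
    for k in range(m):
        Rk=R@Ro.from_rotvec([spin*k/m,0,0]).as_matrix()
        t=Rk.T@(D/m); out.append([*t.round(4),round(spin/m,4)])
    print("delta",D.round(4),"turn",round(d,2),"rows",m)
    for k in range(0,m,5):
        o=out[k:k+5]; o+= [[0,0,0,0]]*(5-len(o)); print([float(x) for q in o for x in q])
E
python3 -c "
from h import *
plan([.50,-.02,.30],71.7)"
```

```text
now [ 0.2312 -0.6338  0.2259] jaw 110.04 tilt 0.07 t 0.15 w 0.0877 j6 -16.5
delta [0.2688 0.6138 0.0741] turn -38.34 rows 17
[-0.0043, -0.0272, 0.0285, 0.0394, -0.0043, -0.0261, 0.0296, 0.0394, -0.0043, -0.0249, 0.0306, 0.0394, -0.0043, -0.0237, 0.0315, 0.0394, -0.0043, -0.0224, 0.0324, 0.0394]
[-0.0043, -0.0211, 0.0333, 0.0394, -0.0043, -0.0198, 0.0341, 0.0394, -0.0043, -0.0184, 0.0348, 0.0394, -0.0043, -0.0171, 0.0355, 0.0394, -0.0043, -0.0156, 0.0362, 0.0394]
[-0.0043, -0.0142, 0.0368, 0.0394, -0.0043, -0.0128, 0.0373, 0.0394, -0.0043, -0.0113, 0.0378, 0.0394, -0.0043, -0.0098, 0.0382, 0.0394, -0.0043, -0.0083, 0.0385, 0.0394]
[-0.0043, -0.0067, 0.0388, 0.0394, -0.0043, -0.0052, 0.0391, 0.0394, 0.0, 0.0, 0.0, 0.0, 0.0, 0.0, 0.0, 0.0, 0.0, 0.0, 0.0, 0.0]
```

Request:
{"api": "play_rows", "payload": {
  "series": [-0.004, -0.027, 0.029, 0.04, -0.004, -0.026, 0.03, 0.04, -0.004, -0.025, 0.031, 0.04, -0.004, -0.024, 0.031, 0.04, -0.004, -0.022, 0.032, 0.04],
  "jaw": 100
}}

```text
time_s: 0.57
tcp_pos: [0.3102, -0.4516, 0.2464]
eef_rot: [34.1, 90.0, 132.5]
contact_force: [0.9, 0.7, 0.1]
gripper_width: 0.0877
```

Request:
{"api": "play_rows", "payload": {
  "series": [-0.004, -0.021, 0.033, 0.04, -0.004, -0.02, 0.034, 0.04, -0.004, -0.018, 0.035, 0.04, -0.004, -0.017, 0.036, 0.04, -0.004, -0.016, 0.036, 0.04]
}}

```text
time_s: 0.98
tcp_pos: [0.3899, -0.2712, 0.2668]
eef_rot: [-76.2, 90.0, 10.8]
contact_force: [1.4, -0.3, -0.3]
gripper_width: 0.0876
```

Request:
{"api": "play_rows", "payload": {
  "series": [-0.004, -0.014, 0.037, 0.04, -0.004, -0.013, 0.037, 0.04, -0.004, -0.011, 0.038, 0.04, -0.004, -0.01, 0.038, 0.04, -0.004, -0.008, 0.038, 0.04]
}}

```text
time_s: 1.4
tcp_pos: [0.4701, -0.0916, 0.287]
eef_rot: [-52.1, 90.0, 23.5]
contact_force: [0.7, -1.0, -0.1]
gripper_width: 0.0875
```

Request:
{"api": "play_rows", "payload": {
  "series": [-0.004, -0.007, 0.039, 0.035, -0.004, -0.005, 0.039, 0.03, 0, 0, 0, 0, 0, 0, 0, 0, 0, 0, 0, 0]
}}

```text
time_s: 1.82
tcp_pos: [0.5017, -0.0215, 0.2942]
eef_rot: [119.1, 89.9, -168.9]
contact_force: [0.3, -0.7, 0.2]
gripper_width: 0.0876
```

```bash
python3 -c "
from h import *
plan([.50,-.02,.30],71.7)
c=capture('wrist');cv2.imwrite('pics/w1.png',c['img']);np.save('w1.npy',c,allow_pickle=True);print(c['world_from_camera'],c['K'])
c=capture('top');cv2.imwrite('pics/t3.png',c['img'])"
```

```text
now [ 0.5017 -0.0215  0.2942] jaw 72.01 tilt 0.05 t 1.82 w 0.0876 j6 -128.0
delta [-0.0017  0.0015  0.0058] turn -0.31 rows 1
[-0.0058, 0.0021, 0.0008, 0.0054, 0.0, 0.0, 0.0, 0.0, 0.0, 0.0, 0.0, 0.0, 0.0, 0.0, 0.0, 0.0, 0.0, 0.0, 0.0, 0.0]
[[ 0.30850523  0.9066148   0.28787867  0.42250623]
 [ 0.9512208  -0.29344006 -0.09524668  0.00460103]
 [-0.00187692  0.30322028 -0.95291864  0.45244346]
 [ 0.          0.          0.          1.        ]] [[342.32855463   0.         255.3435169 ]
 [  0.         342.32855463 189.26323635]
 [  0.           0.           1.        ]]
```

View pics/w1.png

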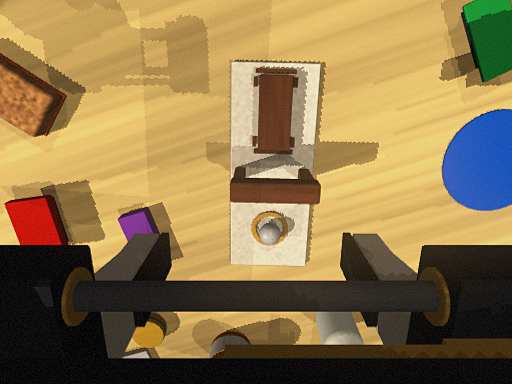

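The wrist view shows the tray whole: board corners near (231,61), (326,62), (306,266) and (230,264), with the dark blank at (276,112) and the ball at (269,232). I'll fit the pose from this view.

```bash
python3 - <<'E'
from h import *
from scipy.optimize import least_squares
c=np.load('w1.npy',allow_pickle=True).item()
hsv=cv2.cvtColor(c["img"],cv2.COLOR_BGR2HSV).astype(int);H,S,V=hsv[...,0],hsv[...,1],hsv[...,2]
cr=cv2.resize(c["img"][50:275,215:335],None,fx=2.6,fy=2.6,interpolation=2)
# white mask min rect at z=.008, using hull
m=np.zeros(S.shape,np.uint8);m[50:275,215:335]=((S<45)&(V>70))[50:275,215:335]
n,l,st,ce=cv2.connectedComponentsWithStats(cv2.morphologyEx(m,cv2.MORPH_OPEN,np.ones((2,2),np.uint8)))
ys,xs=np.nonzero((l>0)&(st[l,4]>80))
w=p2w(c,np.c_[xs,ys],.008)[:,:2]
print("tray rect",cv2.minAreaRect((w*1000).astype(np.float32)))
T=(((H<14)|(H>170))&(S>90)&(V<130)).astype(np.uint8);k=np.zeros_like(T);k[60:160,245:305]=T[60:160,245:305]
o=np.hstack([cr,cv2.resize(cv2.cvtColor((m*255)[50:275,215:335],cv2.COLOR_GRAY2BGR),(cr.shape[1],cr.shape[0])),]);cv2.imwrite("pics/c1.png",o)
r=rect(c,.36,.70,-.13,.10,.028,2000)[::1];cv2.imwrite("pics/r28.png",r[:, :][330:640][:, :])
E
```

```text
tray rect ((631.234375, -47.24122619628906), (15.70971393585205, 18.824384689331055), 72.87599182128906)
```

View pics/c1.png

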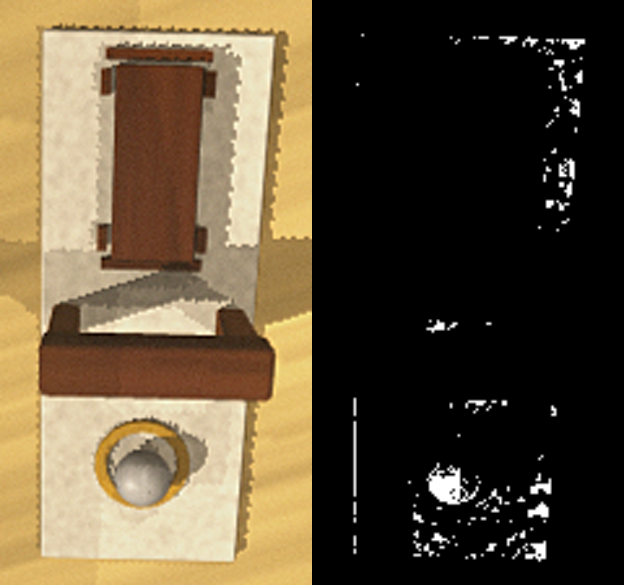

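```bash
python3 - <<'E'
from h import *
c=np.load('w1.npy',allow_pickle=True).item()
a=rect(c,.36,.54,-.06,.10,.028,3200);cv2.imwrite("pics/r28.png",a);print(a.shape)
E
```

```text
(576, 512, 3)
```

View pics/r28.png

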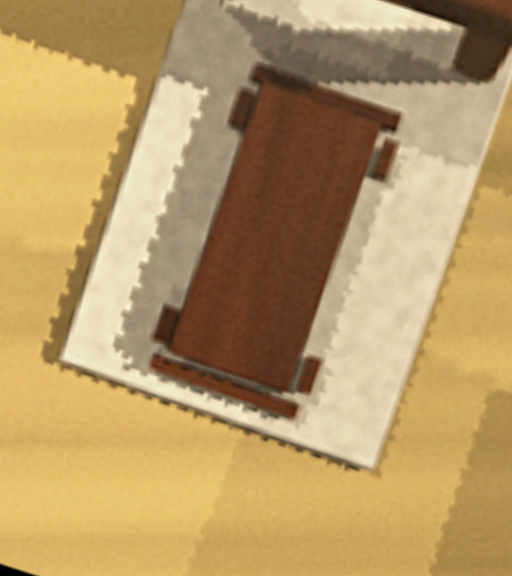

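```bash
python3 - <<'E'
from h import *
from scipy.optimize import least_squares
c=np.load('w1.npy',allow_pickle=True).item()
M=[(-.14,-.055,.008,42,30),(-.14,.055,.008,272,38),(.14,.055,.008,234,560),(.14,-.055,.008,41,556)]
M=np.array(M);px=M[:,3:]/2.6+[215,50]
def f(q,M=M,px=px):
    C,S=np.cos(q[2]),np.sin(q[2]);P=np.c_[q[0]+C*M[:,0]-S*M[:,1],q[1]+S*M[:,0]+C*M[:,1],M[:,2]]
    return (w2p(c,P)-px)
s=least_squares(lambda q:f(q).ravel(),[.54,-.015,-.32]);q=s.x
print(q,np.degrees(q[2]),f(q).round(1).tolist())
C,S=np.cos(q[2]),np.sin(q[2])
print("bay",q[0]-.08*C,q[1]-.08*S)
for n,x in(("bar",M[:1]),):
    for mx,my,z in((-.012,-.05,.096),(-.012,.05,.096),(.012,.05,.096),(.012,-.05,.096),(.08,0,.01)):
        print((w2p(c,[q[0]+C*mx-S*my,q[1]+S*mx+C*my,z])-[215,50])*2.6)
b=np.array([(258,80),(380,128),(296,388),(172,345)]);w=np.c_[.54-b[:,1]/3200,.10-b[:,0]/3200]
print("blank c",w.mean(0),np.degrees(np.arctan2(*(w[0]+w[1]-w[2]-w[3])[::-1])),np.linalg.norm(w[0]-w[3]),np.linalg.norm(w[0]-w[1]))
plan([.458,.2743,.12],98)
E
```

```text
[ 0.54214298 -0.01257108 -0.33643363] -19.276227111803017 [[-0.8, -0.3], [1.0, -1.2], [0.2, 1.1], [-0.5, 1.1]]
bay 0.46662793964130833 0.013838738030860517
[[ 36.74641456 345.03075165]]
[[275.81060842 350.38586015]]
[[271.25117743 404.21465124]]
[[ 36.769136   399.03513648]]
[[141.05302005 464.68965846]]
blank c [0.46648438 0.01359375] -17.942447089158676 0.08706420493664427 0.040969691541430965
now [ 0.5015 -0.0224  0.2944] jaw 71.9 tilt 0.03 t 1.92 w 0.0878 j6 -128.0
delta [-0.0435  0.2967 -0.1744] turn 26.1 rows 9
[0.0194, 0.0148, 0.0298, -0.0506, 0.0194, 0.0133, 0.0306, -0.0506, 0.0194, 0.0117, 0.0312, -0.0506, 0.0194, 0.0101, 0.0317, -0.0506, 0.0194, 0.0085, 0.0322, -0.0506]
[0.0194, 0.0069, 0.0326, -0.0506, 0.0194, 0.0052, 0.0329, -0.0506, 0.0194, 0.0036, 0.0331, -0.0506, 0.0194, 0.0019, 0.0333, -0.0506, 0.0, 0.0, 0.0, 0.0]
```

Request:
{"api": "play_rows", "payload": {
  "series": [0.015, 0.015, 0.03, -0.05, 0.015, 0.013, 0.031, -0.05, 0.015, 0.012, 0.031, -0.05, 0.015, 0.01, 0.032, -0.05, 0.015, 0.0085, 0.032, -0.05]
}}

```text
time_s: 2.33
tcp_pos: [0.4777, 0.1437, 0.2193]
eef_rot: [-48.5, 89.9, 37.7]
contact_force: [0.5, -0.3, -0.7]
gripper_width: 0.0876
```

Request:
{"api": "play_rows", "payload": {
  "series": [0.015, 0.007, 0.0325, -0.05, 0.015, 0.005, 0.033, -0.05, 0.015, 0.0035, 0.033, -0.05, 0.015, 0.002, 0.033, -0.055, 0, 0, 0, 0]
}}

```text
time_s: 2.75
tcp_pos: [0.4585, 0.2774, 0.1567]
eef_rot: [121.3, 89.8, -140.5]
contact_force: [-1.0, -0.9, 1.2]
gripper_width: 0.0876
```

```bash
python3 - <<'E'
from h import *
c=capture('wrist');cv2.imwrite('pics/w2.png',c['img'])
hsv=cv2.cvtColor(c["img"],cv2.COLOR_BGR2HSV).astype(int);H,S,V=hsv[...,0],hsv[...,1],hsv[...,2]
print("sheet",blob(c,(abs(H-70)<18)&(S>120),.03))
plan([.458,.2743,.06],98)
E
```

```text
sheet (array([0.4570467 , 0.27633707]), ((459.13104248046875, 276.6122741699219), (88.59143829345703, 47.02865982055664), 7.678639888763428), np.float64(7.787338071386614), 5335)
now [0.4588 0.2757 0.1579] jaw 98.11 tilt 0.17 t 2.8 w 0.0874 j6 -133.9
delta [-0.0008 -0.0014 -0.0979] turn -0.11 rows 3
[0.0326, 0.0002, -0.0004, 0.0006, 0.0326, 0.0002, -0.0004, 0.0006, 0.0326, 0.0002, -0.0004, 0.0006, 0.0, 0.0, 0.0, 0.0, 0.0, 0.0, 0.0, 0.0]
```

View pics/w2.png

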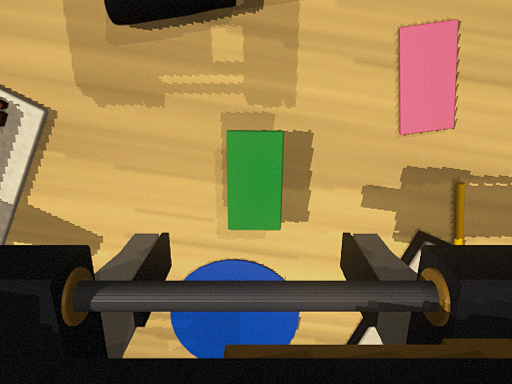

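The green sheet lies at (255,180), central between the fingers. Descending.

Request:
{"api": "play_rows", "payload": {
  "series": [0.035, 0, 0, 0, 0.035, 0, 0, 0, 0.035, 0, 0, 0, 0.025, 0, 0, 0, 0.01, 0, 0, 0]
}}

```text
time_s: 3.22
tcp_pos: [0.4585, 0.2721, 0.0168]
eef_rot: [128.8, 89.7, -133.3]
contact_force: [-0.3, -0.2, -0.4]
gripper_width: 0.0878
```

```bash
python3 -c "
from h import *
plan([.459,.2755,.0125],97.8)"
```

```text
now [0.4585 0.2721 0.0168] jaw 97.84 tilt 0.26 t 3.22 w 0.0878 j6 -133.9
delta [ 0.0005  0.0034 -0.0043] turn -0.04 rows 1
[0.0043, -0.001, 0.0033, 0.0007, 0.0, 0.0, 0.0, 0.0, 0.0, 0.0, 0.0, 0.0, 0.0, 0.0, 0.0, 0.0, 0.0, 0.0, 0.0, 0.0]
```

Request:
{"api": "play_rows", "payload": {
  "series": [0.003, -0.001, 0.003, 0, 0, 0, 0, 0, 0, 0, 0, 0, 0, 0, 0, 0, 0, 0, 0, 0]
}}

```text
time_s: 3.63
tcp_pos: [0.4607, 0.2791, 0.0181]
eef_rot: [-48.2, 89.8, 49.8]
contact_force: [-0.1, -0.3, 0.9]
gripper_width: 0.0877
```

Request:
{"api": "play_rows", "payload": {
  "series": [0, 0, 0, 0, 0, 0, 0, 0, 0, 0, 0, 0, 0, 0, 0, 0, 0, 0, 0, 0],
  "jaw": 40,
  "squeeze": 10
}}

```text
time_s: 4.05
tcp_pos: [0.46, 0.2784, 0.0166]
eef_rot: [-38.4, 90.0, 59.6]
contact_force: [0.2, 0.4, -0.9]
gripper_width: 0.06
```

Request:
{"api": "play_rows", "payload": {
  "series": [0, 0, 0, 0, 0, 0, 0, 0, 0, 0, 0, 0, 0, 0, 0, 0, 0, 0, 0, 0]
}}

```text
time_s: 4.47
tcp_pos: [0.4599, 0.2783, 0.0165]
eef_rot: [131.6, 90.0, -130.4]
contact_force: [-1.0, -0.4, -0.3]
gripper_width: 0.0479
```

```bash
python3 -c "
from h import *
plan([.4666,.0138,.16],71.3)"
```

```text
now [0.4599 0.2783 0.0165] jaw 98.01 tilt 0.01 t 4.47 w 0.0479 j6 -134.1
delta [ 0.0067 -0.2645  0.1435] turn -26.71 rows 8
[-0.0179, 0.0038, -0.0329, 0.0583, -0.0179, 0.0019, -0.033, 0.0583, -0.0179, -0.0001, -0.0331, 0.0583, -0.0179, -0.002, -0.033, 0.0583, -0.0179, -0.0039, -0.0328, 0.0583]
[-0.0179, -0.0058, -0.0326, 0.0583, -0.0179, -0.0077, -0.0322, 0.0583, -0.0179, -0.0096, -0.0317, 0.0583, 0.0, 0.0, 0.0, 0.0, 0.0, 0.0, 0.0, 0.0]
```

Request:
{"api": "play_rows", "payload": {
  "series": [-0.01, 0, 0, 0, -0.02, 0, 0, 0, -0.03, 0, 0, 0, -0.03, 0, 0, 0, -0.03, 0, 0, 0]
}}

```text
time_s: 4.88
tcp_pos: [0.4598, 0.278, 0.1386]
eef_rot: [167.8, 90.0, -94.2]
contact_force: [0.3, 0.9, 0.1]
gripper_width: 0.0475
```

Request:
{"api": "play_rows", "payload": {
  "series": [-0.01, 0.004, -0.033, 0.058, -0.01, 0.002, -0.033, 0.058, 0, 0, -0.033, 0.058, 0, -0.002, -0.033, 0.058, 0, -0.004, -0.033, 0.058]
}}

```text
time_s: 5.3
tcp_pos: [0.4637, 0.1115, 0.1578]
eef_rot: [-45.0, 89.9, 36.3]
contact_force: [0.3, 1.1, -0.4]
gripper_width: 0.0476
```

Request:
{"api": "play_rows", "payload": {
  "series": [0, -0.006, -0.0325, 0.058, 0, -0.008, -0.032, 0.058, 0, -0.0095, -0.032, 0.058, 0, 0, 0, 0, 0, 0, 0, 0]
}}

```text
time_s: 5.72
tcp_pos: [0.4668, 0.0119, 0.1573]
eef_rot: [-48.1, 90.0, 23.1]
contact_force: [-0.0, 0.6, 0.2]
gripper_width: 0.0482
```

```bash
python3 - <<'E'
from h import *
plan([.4666,.0138,.09],71.3)
c=capture('wrist');cv2.imwrite('pics/w3.png',c['img'])
hsv=cv2.cvtColor(c["img"],cv2.COLOR_BGR2HSV).astype(int);H,S,V=hsv[...,0],hsv[...,1],hsv[...,2]
z=get_state()['tcp_pos'][2]+.0135
print("sheet",blob(c,(abs(H-70)<18)&(S>120),z))
E
```

```text
now [0.4668 0.0119 0.1573] jaw 71.25 tilt 0.04 t 5.72 w 0.0482 j6 -134.5
delta [-0.0002  0.0019 -0.0673] turn 0.05 rows 2
[0.0336, 0.0004, 0.0009, -0.0004, 0.0336, 0.0004, 0.0009, -0.0004, 0.0, 0.0, 0.0, 0.0, 0.0, 0.0, 0.0, 0.0, 0.0, 0.0, 0.0, 0.0]
sheet (array([0.45054605, 0.01792334]), ((449.1558837890625, 17.894062042236328), (47.5527458190918, 55.02030944824219), 71.2991714477539), np.float64(155.1903712388252), 9949)
```

View pics/w3.png

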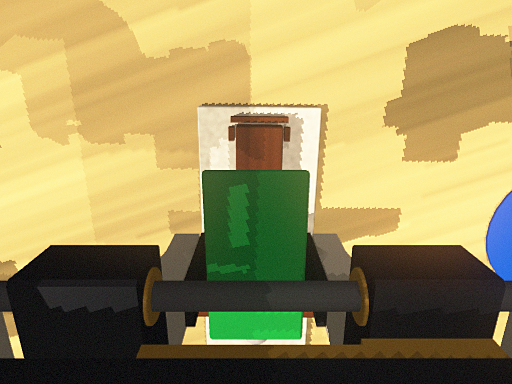

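```bash
python3 - <<'E'
from h import *
c=capture('wrist')
cv2.imwrite('pics/w3c.png',cv2.resize(c['img'][90:350,180:345],None,fx=2.3,fy=2.3,interpolation=2))
z=.157+.0135
w=p2w(c,[(203,170),(307,170),(302,339),(205,339)],z)[:,:2];print(w,w.mean(0),np.linalg.norm(w[0]-w[3]),np.linalg.norm(w[0]-w[1]))
u=(w[3]+w[2]-w[0]-w[1]);print(np.degrees(np.arctan2(u[1],u[0])))
a=np.radians(-18.7);C,S=np.cos(a),np.sin(a);t=np.array([.5423,-.0125])
e=p2w(c,[(198,104),(328,105)],.008)[:,:2]-t;print("bay end tray frame",e@np.array([[C,-S],[S,C]]))
e=p2w(c,[(236,124),(283,124)],.028)[:,:2]-t;print("blank end",e@np.array([[C,-S],[S,C]]))
E
```

```text
[[ 0.41607474  0.0059962 ]
 [ 0.43057299  0.04902374]
 [ 0.51640879  0.02172622]
 [ 0.50042487 -0.02578241]] [0.46587035 0.01274094] 0.09013779940711454 0.045404498938361515
-19.143270723528865
bay end tray frame [[-0.14281857 -0.0503163 ]
 [-0.14210843  0.06325832]]
blank end [[-0.12801371 -0.01627447]
 [-0.12806334  0.02277327]]
```

View pics/w3c.png

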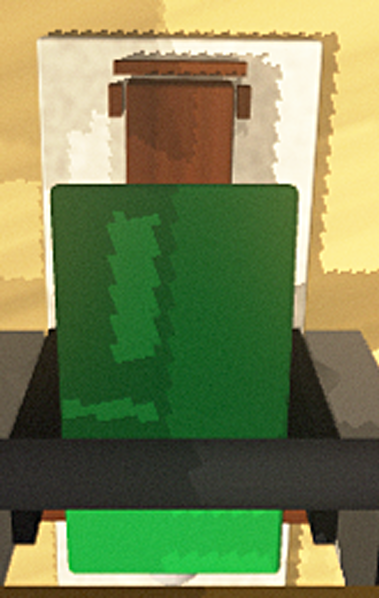

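```bash
python3 -c "
from h import *
plan([.466,.016,.06],71.3,n=5)"
```

```text
now [0.4671 0.0136 0.1571] jaw 71.42 tilt 0.05 t 5.82 w 0.048 j6 -134.5
delta [-0.0011  0.0024 -0.0971] turn -0.12 rows 5
[0.0194, 0.0004, 0.0004, 0.0004, 0.0194, 0.0004, 0.0004, 0.0004, 0.0194, 0.0004, 0.0004, 0.0004, 0.0194, 0.0004, 0.0004, 0.0004, 0.0194, 0.0004, 0.0004, 0.0004]
```

Request:
{"api": "play_rows", "payload": {
  "series": [0.02, 0, 0.001, 0, 0.025, 0.001, 0.001, 0, 0.025, 0, 0, 0, 0.018, 0.001, 0, 0, 0.01, 0, 0, 0]
}}

```text
time_s: 6.23
tcp_pos: [0.4645, 0.0169, 0.0566]
eef_rot: [127.3, 89.8, -161.2]
contact_force: [-0.1, -1.0, -0.7]
gripper_width: 0.0477
```

Request:
{"api": "play_rows", "payload": {
  "series": [0, 0, 0, 0, 0, 0, 0, 0, 0, 0, 0, 0, 0, 0, 0, 0, 0, 0, 0, 0]
}}

```text
time_s: 6.65
tcp_pos: [0.4663, 0.0165, 0.0595]
eef_rot: [-47.7, 89.9, 23.7]
contact_force: [-0.4, 0.2, 0.1]
gripper_width: 0.0477
```

```bash
python3 - <<'E'
from h import *
plan([.466,.016,.021],71.3,n=5)
c=capture('wrist');np.save('w4.npy',c,allow_pickle=True)
cv2.imwrite('pics/w4.png',cv2.resize(c['img'][90:350,150:360],None,fx=2.3,fy=2.3,interpolation=2))
c=capture('top');cv2.imwrite('pics/t4.png',cv2.resize(c['img'][120:270,200:350],None,fx=4,fy=4,interpolation=2))
E
```

```text
now [0.4663 0.0165 0.0595] jaw 71.46 tilt 0.1 t 6.65 w 0.0477 j6 -134.8
delta [-0.0003 -0.0005 -0.0385] turn -0.16 rows 5
[0.0077, 0.0, -0.0001, 0.0005, 0.0077, 0.0, -0.0001, 0.0005, 0.0077, 0.0, -0.0001, 0.0005, 0.0077, 0.0, -0.0001, 0.0005, 0.0077, 0.0, -0.0001, 0.0005]
```

View pics/w4.png

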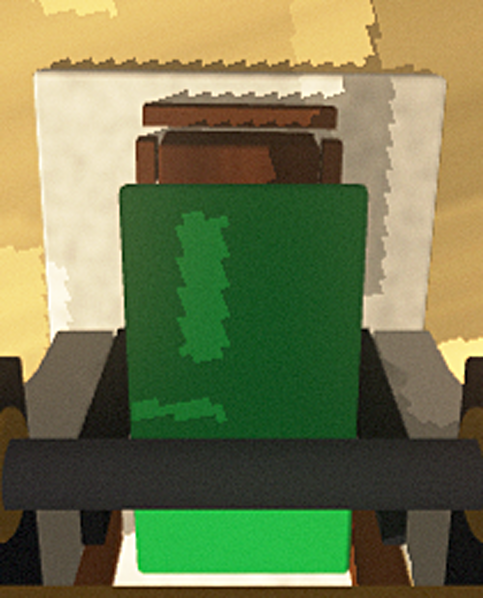

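View pics/t4.png

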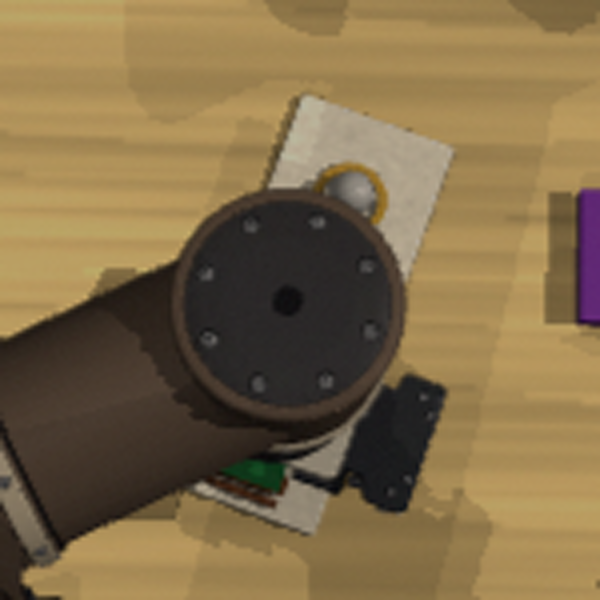

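```bash
python3 - <<'E'
from h import *
c=np.load('w4.npy',allow_pickle=True).item()
a=np.radians(-18.7);C,S=np.cos(a),np.sin(a);b=np.array([.4663,.0165])  # TCP origin, tray axes
def q(p,z): return ((p2w(c,np.array(p)/2.3+[150,90],z)[:,:2]-b)@np.array([[C,-S],[S,C]])).round(4).tolist()
print("tray end",q([(36,72),(446,74)],.008),"expect x -.060,y+-.055")
print("blank far",q([(161,136),(320,136)],.028),"expect -.045,+-.02")
print("stop",q([(144,104),(335,104)],.016))
print("sheet",q([(121,185),(367,186),(349,573),(137,573)],.073))
E
```

```text
tray end [[-0.0595, -0.0544], [-0.0593, 0.0534]] expect x -.060,y+-.055
blank far [[-0.0465, -0.0199], [-0.0466, 0.0188]] expect -.045,+-.02
stop [[-0.0524, -0.0253], [-0.0525, 0.0236]]
sheet [[-0.0459, -0.0231], [-0.0458, 0.0235], [0.0438, 0.0241], [0.0439, -0.0235]]
```

Request:
{"api": "play_rows", "payload": {
  "series": [0.012, 0, 0, 0, 0.012, 0, 0, 0, 0.008, 0, 0, 0, 0.005, 0, 0, 0, 0.002, 0, 0, 0]
}}

```text
time_s: 7.17
tcp_pos: [0.4654, 0.0157, 0.0191]
eef_rot: [138.1, 89.9, -150.4]
contact_force: [-4.1, -0.2, 13.9]
gripper_width: 0.0478
```

Request:
{"api": "play_rows", "payload": {
  "series": [0, 0, 0, 0, 0, 0, 0, 0, 0, 0, 0, 0, 0, 0, 0, 0, 0, 0, 0, 0]
}}

```text
time_s: 7.58
tcp_pos: [0.4659, 0.016, 0.0198]
eef_rot: [-46.8, 90.0, 24.6]
contact_force: [-0.1, 0.8, -1.0]
gripper_width: 0.0478
```

```bash
python3 - <<'E'
from h import *
plan([.466,.016,.0195],71.3)
print(get_state()['contact_force'])
c=capture('wrist');np.save('w5.npy',c,allow_pickle=True)
cv2.imwrite('pics/w5.png',cv2.resize(c['img'][90:350,150:360],None,fx=2.3,fy=2.3,interpolation=2))
E
```

```text
now [0.4659 0.016  0.0198] jaw 71.43 tilt 0.03 t 7.58 w 0.0478 j6 -134.8
delta [ 0.0001 -0.     -0.0003] turn -0.13 rows 1
[0.0003, -0.0001, -0.0, 0.0022, 0.0, 0.0, 0.0, 0.0, 0.0, 0.0, 0.0, 0.0, 0.0, 0.0, 0.0, 0.0, 0.0, 0.0, 0.0, 0.0]
[-0.07935721  0.83395293 -1.00405824]
```

View pics/w5.png

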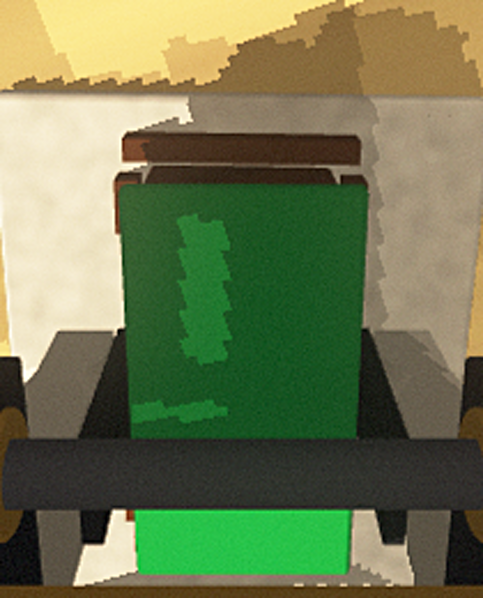

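The sheet sits squarely over the blank: sheet x 121–367, blank and stops 115–368 in the crop. Releasing.

Request:
{"api": "play_rows", "payload": {
  "series": [0, 0, 0, 0, 0, 0, 0, 0, 0, 0, 0, 0, 0, 0, 0, 0, 0, 0, 0, 0],
  "jaw": 75
}}

```text
time_s: 8.05
tcp_pos: [0.4657, 0.016, 0.0196]
eef_rot: [-6.9, 90.0, 64.6]
contact_force: [0.1, -0.6, -0.7]
gripper_width: 0.0655
```

Request:
{"api": "play_rows", "payload": {
  "series": [0, 0, 0, 0, 0, 0, 0, 0, -0.005, 0, 0, 0, -0.015, 0, 0, 0, -0.025, 0, 0, 0]
}}

```text
time_s: 8.47
tcp_pos: [0.4641, 0.0153, 0.0635]
eef_rot: [130.8, 89.7, -157.8]
contact_force: [0.3, 0.4, -0.5]
gripper_width: 0.066
```

Request:
{"api": "play_rows", "payload": {
  "series": [-0.035, 0, 0, 0, -0.035, 0, 0, 0, -0.035, 0, 0, 0, -0.03, 0, 0, 0, 0, 0, 0, 0],
  "jaw": 100
}}

```text
time_s: 8.88
tcp_pos: [0.4688, 0.0167, 0.2064]
eef_rot: [-56.4, 89.4, 15.1]
contact_force: [1.2, 0.1, 0.1]
gripper_width: 0.0866
```

```bash
python3 - <<'E'
from h import *
plan([.5125,-.3327,.17],80)
c=capture('wrist');np.save('w6.npy',c,allow_pickle=True)
cv2.imwrite('pics/w6.png',cv2.resize(c['img'][50:350,130:380],None,fx=2,fy=2,interpolation=2))
hsv=cv2.cvtColor(c["img"],cv2.COLOR_BGR2HSV).astype(int);H,S,V=hsv[...,0],hsv[...,1],hsv[...,2]
print("sheet",blob(c,(abs(H-70)<18)&(S>120),.033))
E
```

```text
now [0.4688 0.0167 0.2064] jaw 71.49 tilt 0.59 t 8.88 w 0.0866 j6 -134.8
delta [ 0.0437 -0.3494 -0.0364] turn 8.51 rows 9
[0.004, -0.0169, -0.0353, -0.0165, 0.004, -0.0163, -0.0356, -0.0165, 0.004, -0.0157, -0.0358, -0.0165, 0.004, -0.0151, -0.0361, -0.0165, 0.004, -0.0145, -0.0363, -0.0165]
[0.004, -0.0139, -0.0366, -0.0165, 0.004, -0.0133, -0.0368, -0.0165, 0.004, -0.0127, -0.037, -0.0165, 0.004, -0.0121, -0.0372, -0.0165, 0.0, 0.0, 0.0, 0.0]
sheet (array([0.46282679, 0.01677784]), ((464.197509765625, 16.372940063476562), (47.13829040527344, 88.42190551757812), 71.49234008789062), np.float64(161.13801017377548), 4145)
```

View pics/w6.png

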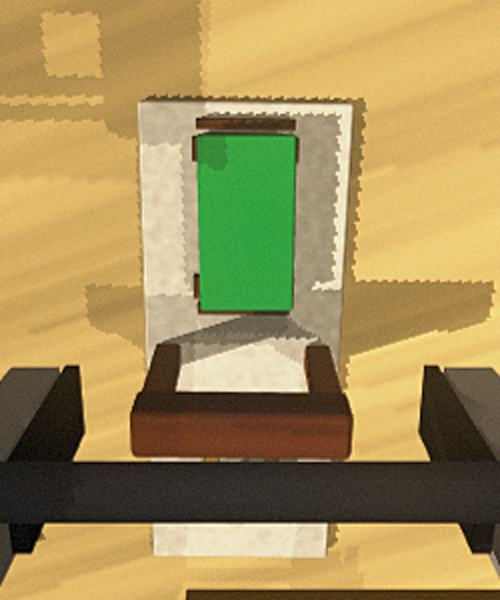

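The sheet lies squarely in the bay at crop (245,225). Next is the red blank.

Request:
{"api": "play_rows", "payload": {
  "series": [0.003, -0.017, -0.035, -0.016, 0.003, -0.016, -0.035, -0.016, 0.003, -0.016, -0.036, -0.016, 0.003, -0.015, -0.036, -0.016, 0.003, -0.0145, -0.036, -0.016]
}}

```text
time_s: 9.35
tcp_pos: [0.489, -0.1788, 0.1841]
eef_rot: [85.9, 90.0, 162.0]
contact_force: [1.1, 1.1, 1.2]
gripper_width: 0.0875
```

Request:
{"api": "play_rows", "payload": {
  "series": [0.003, -0.014, -0.0365, -0.016, 0.003, -0.013, -0.037, -0.016, 0.003, -0.013, -0.037, -0.016, 0.003, -0.012, -0.037, -0.016, 0, 0, 0, 0]
}}

```text
time_s: 9.77
tcp_pos: [0.5073, -0.3377, 0.1703]
eef_rot: [102.0, 89.8, -178.5]
contact_force: [0.0, 0.9, -0.1]
gripper_width: 0.0878
```

```bash
python3 - <<'E'
from h import *
c=capture('wrist');np.save('w7.npy',c,allow_pickle=True)
cv2.imwrite('pics/w7.png',c['img'])
hsv=cv2.cvtColor(c["img"],cv2.COLOR_BGR2HSV).astype(int);H,S,V=hsv[...,0],hsv[...,1],hsv[...,2]
print("red",blob(c,((H<6)|(H>174))&(S>170)&(V>70),.039))
plan([.5125,-.3327,.10],80,n=5)
E
```

```text
red (array([ 0.51148962, -0.32964821]), ((512.9812622070312, -329.966796875), (55.10267639160156, 89.52999877929688), 79.88095092773438), np.float64(169.7021004330709), 6000)
now [ 0.5069 -0.3353  0.1704] jaw 79.43 tilt 0.19 t 9.82 w 0.0878 j6 -85.5
delta [ 0.0056  0.0026 -0.0704] turn 0.57 rows 5
[0.0141, -0.001, 0.0007, -0.002, 0.0141, -0.001, 0.0007, -0.002, 0.0141, -0.001, 0.0007, -0.002, 0.0141, -0.0011, 0.0007, -0.002, 0.0141, -0.0011, 0.0007, -0.002]
```

View pics/w7.png

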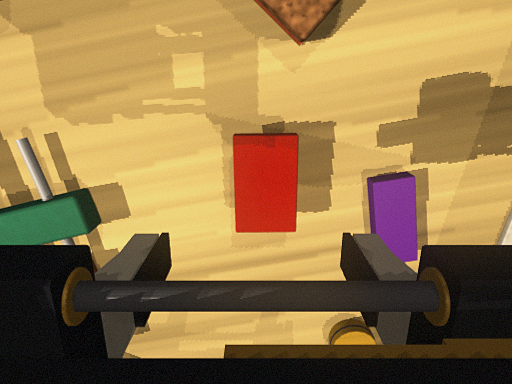

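Request:
{"api": "play_rows", "payload": {
  "series": [0.03, -0.002, 0.001, -0.002, 0.035, -0.001, 0.001, -0.002, 0.035, -0.001, 0.001, -0.002, 0.03, -0.001, 0.001, -0.002, 0.015, 0, 0, -0.002]
}}

```text
time_s: 10.23
tcp_pos: [0.5112, -0.3275, 0.0234]
eef_rot: [76.3, 89.7, 156.5]
contact_force: [-0.5, 0.4, -0.6]
gripper_width: 0.0874
```

Request:
{"api": "play_rows", "payload": {
  "series": [0.006, 0, 0, 0, 0, 0, 0, 0, 0, 0, 0, 0, 0, 0, 0, 0, 0, 0, 0, 0]
}}

```text
time_s: 10.65
tcp_pos: [0.5148, -0.3296, 0.0232]
eef_rot: [-97.4, 89.8, -17.2]
contact_force: [-0.4, -0.1, 0.3]
gripper_width: 0.088
```

```bash
python3 -c "
from h import *
plan([.5128,-.3313,.0165],80)
c=capture('wrist');cv2.imwrite('pics/w8.png',c['img'])"
```

```text
now [ 0.5148 -0.3296  0.0232] jaw 80.26 tilt 0.15 t 10.65 w 0.088 j6 -85.4
delta [-0.002  -0.0017 -0.0067] turn -0.26 rows 1
[0.0067, 0.0017, -0.002, 0.0046, 0.0, 0.0, 0.0, 0.0, 0.0, 0.0, 0.0, 0.0, 0.0, 0.0, 0.0, 0.0, 0.0, 0.0, 0.0, 0.0]
```

View pics/w8.png

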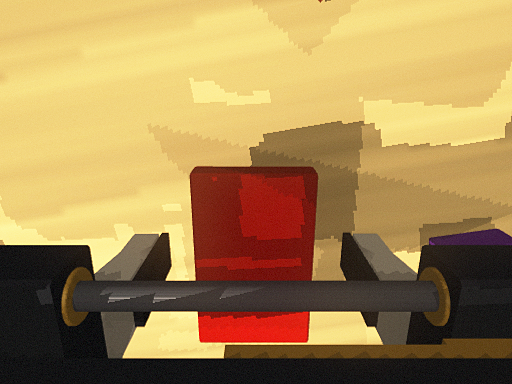

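Request:
{"api": "play_rows", "payload": {
  "series": [0.006, 0.001, -0.001, 0.004, 0, 0, 0, 0, 0, 0, 0, 0, 0, 0, 0, 0, 0, 0, 0, 0]
}}

```text
time_s: 11.12
tcp_pos: [0.5126, -0.3303, 0.0156]
eef_rot: [-105.6, 90.0, -25.6]
contact_force: [-0.5, 0.2, -1.2]
gripper_width: 0.0876
```

Request:
{"api": "play_rows", "payload": {
  "series": [0, 0, 0, 0, 0, 0, 0, 0, 0, 0, 0, 0, 0, 0, 0, 0, 0, 0, 0, 0],
  "jaw": 45,
  "squeeze": 12
}}

```text
time_s: 11.53
tcp_pos: [0.5126, -0.3302, 0.0156]
eef_rot: [-112.2, 90.0, -32.2]
contact_force: [-0.3, -0.2, 0.7]
gripper_width: 0.0596
```

Request:
{"api": "play_rows", "payload": {
  "series": [0, 0, 0, 0, 0, 0, 0, 0, 0, 0, 0, 0, 0, 0, 0, 0, 0, 0, 0, 0]
}}

```text
time_s: 11.95
tcp_pos: [0.5126, -0.3302, 0.0156]
eef_rot: [-83.7, 90.0, -3.7]
contact_force: [0.2, 1.5, 0.0]
gripper_width: 0.0558
```

```bash
python3 - <<'E'
from h import *
plan([.466,.016,.17],71.4)
c=capture('wrist');np.save('w9.npy',c,allow_pickle=True);cv2.imwrite('pics/w9.png',cv2.resize(c['img'][140:360,150:360],None,fx=2.3,fy=2.3,interpolation=2))
E
```

```text
now [ 0.5126 -0.3302  0.0156] jaw 80.02 tilt 0.0 t 11.95 w 0.0558 j6 -85.5
delta [-0.0466  0.3462  0.1544] turn -8.62 rows 10
[-0.0154, 0.0106, 0.0333, 0.015, -0.0154, 0.0111, 0.0331, 0.015, -0.0154, 0.0116, 0.033, 0.015, -0.0154, 0.0121, 0.0328, 0.015, -0.0154, 0.0126, 0.0326, 0.015]
[-0.0154, 0.0131, 0.0324, 0.015, -0.0154, 0.0136, 0.0322, 0.015, -0.0154, 0.014, 0.032, 0.015, -0.0154, 0.0145, 0.0318, 0.015, -0.0154, 0.015, 0.0316, 0.015]
```

View pics/w9.png

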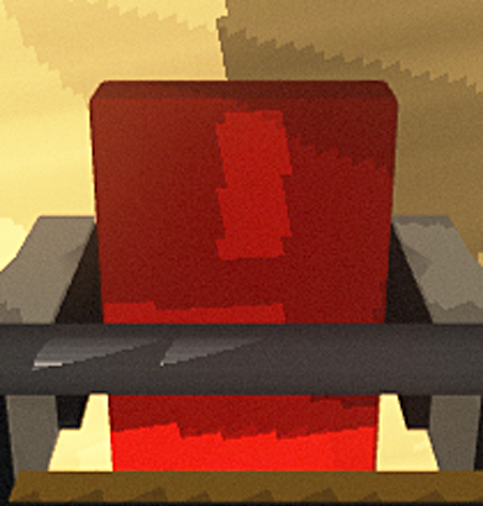

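Request:
{"api": "play_rows", "payload": {
  "series": [-0.01, 0, 0, 0, -0.02, 0, 0, 0, -0.03, 0, 0, 0, -0.035, 0, 0, 0, -0.035, 0, 0, 0]
}}

```text
time_s: 12.42
tcp_pos: [0.512, -0.3301, 0.1473]
eef_rot: [89.4, 89.9, 169.5]
contact_force: [1.7, -0.2, -1.5]
gripper_width: 0.0559
```

Request:
{"api": "play_rows", "payload": {
  "series": [-0.01, 0.01, 0.033, 0.015, -0.01, 0.011, 0.033, 0.015, -0.005, 0.012, 0.033, 0.015, 0, 0.012, 0.033, 0.015, 0, 0.013, 0.033, 0.015]
}}

```text
time_s: 12.83
tcp_pos: [0.489, -0.1556, 0.1719]
eef_rot: [-73.1, 89.9, 2.6]
contact_force: [0.6, 0.6, -0.8]
gripper_width: 0.0556
```

Request:
{"api": "play_rows", "payload": {
  "series": [0, 0.013, 0.032, 0.015, 0, 0.014, 0.032, 0.015, 0, 0.014, 0.032, 0.015, 0, 0.0145, 0.032, 0.015, 0, 0.015, 0.0315, 0.015]
}}

```text
time_s: 13.25
tcp_pos: [0.4649, 0.0175, 0.1715]
eef_rot: [-48.6, 89.9, 22.7]
contact_force: [0.9, 1.0, -1.1]
gripper_width: 0.0557
```

```bash
python3 - <<'E'
from h import *
plan([.466,.016,.065],71.4,n=5)
c=np.load('w9.npy',allow_pickle=True).item()
a=np.radians(-10);C,S=np.cos(a),np.sin(a);b=np.array([.5126,-.3302])
print(((p2w(c,np.array([(92,103),(397,103),(376,471),(113,471)])/2.3+[150,140],.039)[:,:2]-b)@np.array([[C,-S],[S,C]])).round(4))
c=capture('wrist');cv2.imwrite('pics/w10.png',c['img'])
E
```

```text
now [0.4649 0.0175 0.1715] jaw 71.38 tilt 0.07 t 13.25 w 0.0557 j6 -135.1
delta [ 0.0011 -0.0015 -0.1065] turn 0.02 rows 5
[0.0213, -0.0003, -0.0002, -0.0001, 0.0213, -0.0003, -0.0002, -0.0001, 0.0213, -0.0003, -0.0002, -0.0001, 0.0213, -0.0003, -0.0002, -0.0001, 0.0213, -0.0003, -0.0002, -0.0001]
[[-0.0424 -0.0268]
 [-0.0424  0.0278]
 [ 0.0384  0.0283]
 [ 0.0385 -0.027 ]]
```

View pics/w10.png

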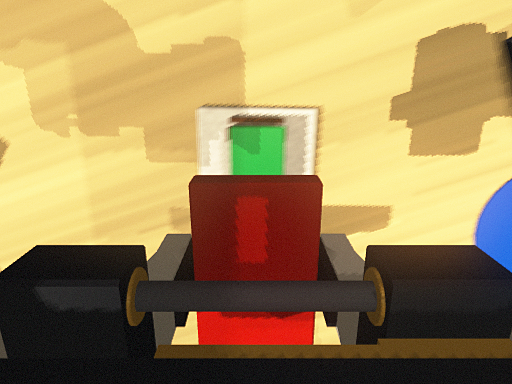

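Request:
{"api": "play_rows", "payload": {
  "series": [0.02, 0, 0, 0, 0.03, 0, 0, 0, 0.03, 0, 0, 0, 0.018, 0, 0, 0, 0.008, 0, 0, 0]
}}

```text
time_s: 13.72
tcp_pos: [0.464, 0.0154, 0.0628]
eef_rot: [128.9, 89.8, -159.6]
contact_force: [-2.1, 0.1, -0.2]
gripper_width: 0.0557
```

Request:
{"api": "play_rows", "payload": {
  "series": [0, 0, 0, 0, 0, 0, 0, 0, 0, 0, 0, 0, 0, 0, 0, 0, 0, 0, 0, 0]
}}

```text
time_s: 14.13
tcp_pos: [0.4662, 0.0162, 0.0657]
eef_rot: [-47.4, 89.9, 24.0]
contact_force: [0.6, 0.4, -0.9]
gripper_width: 0.0561
```

```bash
python3 - <<'E'
from h import *
plan([.466,.016,.024],71.4,n=5)
c=capture('wrist');np.save('w11.npy',c,allow_pickle=True)
cv2.imwrite('pics/w11.png',cv2.resize(c['img'][90:350,150:360],None,fx=2.3,fy=2.3,interpolation=2))
E
```

```text
now [0.4662 0.0162 0.0657] jaw 71.42 tilt 0.13 t 14.13 w 0.0561 j6 -134.9
delta [-0.0002 -0.0002 -0.0417] turn -0.02 rows 5
[0.0083, 0.0, -0.0001, 0.0001, 0.0083, 0.0, -0.0001, 0.0001, 0.0083, 0.0, -0.0001, 0.0001, 0.0083, 0.0, -0.0001, 0.0001, 0.0083, 0.0, -0.0001, 0.0001]
```

View pics/w11.png

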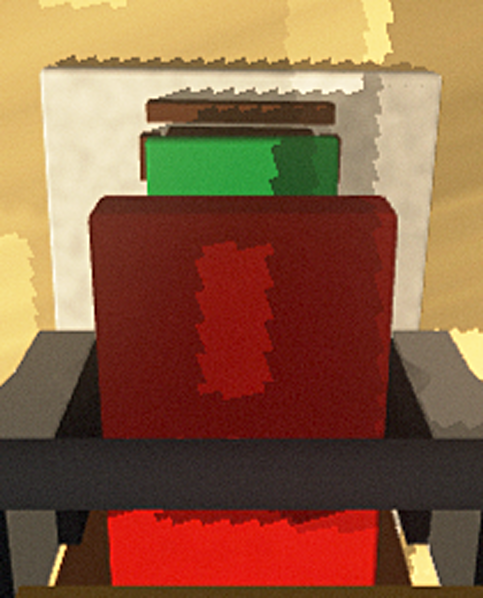

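Request:
{"api": "play_rows", "payload": {
  "series": [0.008, 0, 0, 0, 0.009, 0, 0, 0, 0.008, 0, 0, 0, 0.006, 0, 0, 0, 0.004, 0, 0, 0]
}}

```text
time_s: 14.6
tcp_pos: [0.4648, 0.0156, 0.0282]
eef_rot: [132.4, 89.9, -156.2]
contact_force: [0.4, -0.3, -0.9]
gripper_width: 0.0559
```

Request:
{"api": "play_rows", "payload": {
  "series": [0.002, 0, 0, 0, 0.002, 0, 0, 0, 0.001, 0, 0, 0, 0.001, 0, 0, 0, 0, 0, 0, 0]
}}

```text
time_s: 15.02
tcp_pos: [0.4656, 0.016, 0.0236]
eef_rot: [-52.2, 90.0, 19.2]
contact_force: [-0.7, 0.8, -0.6]
gripper_width: 0.0561
```

```bash
python3 - <<'E'
from h import *
plan([.466,.016,.0236],71.4,n=5)
print(get_state()['contact_force'])
c=capture('wrist')
cv2.imwrite('pics/w12.png',cv2.resize(c['img'][90:350,150:360],None,fx=2.3,fy=2.3,interpolation=2))
E
```

```text
now [0.4656 0.016  0.0236] jaw 71.43 tilt 0.01 t 15.02 w 0.0561 j6 -134.9
delta [ 0.0004  0.     -0.    ] turn -0.03 rows 5
[0.0, -0.0001, 0.0, 0.0001, 0.0, -0.0001, 0.0, 0.0001, 0.0, -0.0001, 0.0, 0.0001, 0.0, -0.0001, 0.0, 0.0001, 0.0, -0.0001, 0.0, 0.0001]
[-0.7128038   0.82043401 -0.58470934]
```

View pics/w12.png

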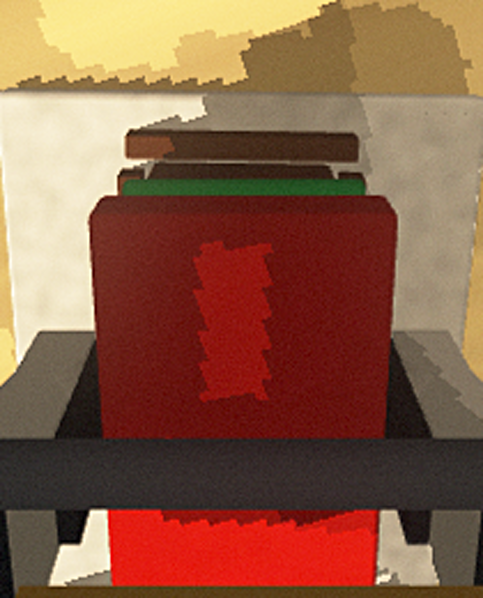

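The red blank sits about 3–4 mm towards the handle relative to the sheet (a green strip shows at rows 180–196). I'll nudge it before release.

Request:
{"api": "play_rows", "payload": {
  "series": [-0.003, 0, 0, 0, 0, 0.002, 0, 0, 0, 0.001, 0, 0, 0.001, 0, 0, 0, 0.001, 0, 0, 0]
}}

```text
time_s: 15.48
tcp_pos: [0.4626, 0.017, 0.0246]
eef_rot: [-44.0, 90.0, 27.4]
contact_force: [-0.3, 0.0, -0.3]
gripper_width: 0.056
```

Request:
{"api": "play_rows", "payload": {
  "series": [0.001, 0, 0, 0, 0, 0, 0, 0, 0, 0, 0, 0, 0, 0, 0, 0, 0, 0, 0, 0]
}}

```text
time_s: 15.9
tcp_pos: [0.4627, 0.0169, 0.0235]
eef_rot: [99.0, 90.0, 170.4]
contact_force: [0.4, -0.6, -0.8]
gripper_width: 0.056
```

Request:
{"api": "play_rows", "payload": {
  "series": [0, 0, 0, 0, 0, 0, 0, 0, 0, 0, 0, 0, 0, 0, 0, 0, 0, 0, 0, 0],
  "jaw": 80
}}

```text
time_s: 16.32
tcp_pos: [0.4627, 0.0169, 0.0236]
eef_rot: [-38.3, 90.0, 33.1]
contact_force: [0.2, 0.3, -0.7]
gripper_width: 0.0698
```

Request:
{"api": "play_rows", "payload": {
  "series": [0, 0, 0, 0, 0, 0, 0, 0, -0.005, 0, 0, 0, -0.015, 0, 0, 0, -0.025, 0, 0, 0]
}}

```text
time_s: 16.73
tcp_pos: [0.461, 0.0162, 0.0676]
eef_rot: [130.6, 89.7, -158.0]
contact_force: [-0.4, 0.4, -0.8]
gripper_width: 0.0702
```

Request:
{"api": "play_rows", "payload": {
  "series": [-0.035, 0, 0, 0, -0.035, 0, 0, 0, -0.035, 0, 0, 0, -0.02, 0, 0, 0, 0, 0, 0, 0],
  "jaw": 100
}}

```text
time_s: 17.15
tcp_pos: [0.4651, 0.0175, 0.199]
eef_rot: [-54.1, 89.5, 17.4]
contact_force: [0.6, 0.3, 0.1]
gripper_width: 0.0873
```

Request:
{"api": "play_rows", "payload": {
  "series": [0, 0, 0, 0, 0, 0, 0, 0, 0, 0, 0, 0, 0, 0, 0, 0, 0, 0, 0, 0]
}}

```text
time_s: 17.57
tcp_pos: [0.4622, 0.0167, 0.1927]
eef_rot: [133.2, 89.9, -155.4]
contact_force: [-0.5, 0.3, -0.5]
gripper_width: 0.0877
```

```bash
python3 - <<'E'
from h import *
plan([.5421,-.0108,.19],71.4,n=5)
c=capture('wrist');np.save('w13.npy',c,allow_pickle=True)
cv2.imwrite('pics/w13.png',cv2.resize(c['img'][50:350,130:380],None,fx=2.4,fy=2,interpolation=2))
hsv=cv2.cvtColor(c["img"],cv2.COLOR_BGR2HSV).astype(int);H,S,V=hsv[...,0],hsv[...,1],hsv[...,2]
m=((H<5)|(H>175))&(S>200)&(V>150);m[:,:200]=0;m[:,340:]=0
print("red",blob(c,m,.047))
E
```

```text
now [0.4622 0.0167 0.1927] jaw 71.42 tilt 0.11 t 17.57 w 0.0877 j6 -135.1
delta [ 0.0799 -0.0275 -0.0027] turn -0.02 rows 5
[0.0005, -0.0169, -0.0001, 0.0001, 0.0005, -0.0169, -0.0001, 0.0001, 0.0005, -0.0169, -0.0001, 0.0001, 0.0005, -0.0169, -0.0001, 0.0001, 0.0005, -0.0169, -0.0001, 0.0001]
red (array([0.46188377, 0.01688175]), ((463.5034484863281, 16.278776168823242), (54.879425048828125, 87.79136657714844), 71.50694274902344), np.float64(161.18488470026767), 5515)
```

View pics/w13.png

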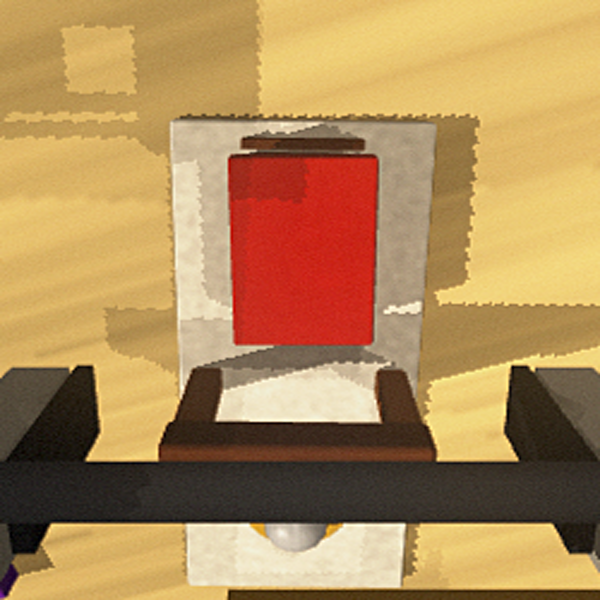

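Red on sheet is square: the centres agree within 1 mm and the yaw matches at -18.5°. Next is the handle, with the jaws turned 90°.

```bash
python3 - <<'E'
from h import *
plan([.5416,-.0095,.19],155,n=15)
E
```

```text
now [0.4623 0.0168 0.1928] jaw 71.43 tilt 0.1 t 17.62 w 0.0877 j6 -135.1
delta [ 0.0793 -0.0263 -0.0028] turn 83.57 rows 15
[0.0002, -0.0056, 0.0, -0.0972, 0.0002, -0.0055, -0.0005, -0.0972, 0.0002, -0.0055, -0.0011, -0.0972, 0.0002, -0.0053, -0.0016, -0.0972, 0.0002, -0.0052, -0.0021, -0.0972]
[0.0002, -0.0049, -0.0026, -0.0972, 0.0002, -0.0047, -0.003, -0.0972, 0.0002, -0.0043, -0.0035, -0.0972, 0.0002, -0.004, -0.0039, -0.0972, 0.0002, -0.0036, -0.0043, -0.0972]
[0.0002, -0.0032, -0.0046, -0.0972, 0.0002, -0.0027, -0.0049, -0.0972, 0.0002, -0.0022, -0.0051, -0.0972, 0.0002, -0.0017, -0.0053, -0.0972, 0.0002, -0.0012, -0.0054, -0.0972]
```

Request:
{"api": "play_rows", "payload": {
  "series": [0, -0.0055, 0, -0.1, 0, -0.0055, -0.0005, -0.1, 0, -0.0055, -0.001, -0.1, 0, -0.0053, -0.0015, -0.1, 0, -0.005, -0.002, -0.1],
  "jaw": 60
}}

```text
time_s: 18.03
tcp_pos: [0.489, 0.0084, 0.1931]
eef_rot: [103.6, 89.9, -156.1]
contact_force: [-0.7, -0.3, -0.2]
gripper_width: 0.0599
```

Request:
{"api": "play_rows", "payload": {
  "series": [0, -0.005, -0.0025, -0.1, 0, -0.0047, -0.003, -0.1, 0, -0.0043, -0.0035, -0.1, 0, -0.004, -0.004, -0.1, 0, -0.0035, -0.0043, -0.1]
}}

```text
time_s: 18.45
tcp_pos: [0.5156, 0.0001, 0.193]
eef_rot: [72.0, 89.9, -159.0]
contact_force: [0.0, -0.6, -0.6]
gripper_width: 0.0528
```

Request:
{"api": "play_rows", "payload": {
  "series": [0, -0.003, -0.0045, -0.1, 0, -0.0027, -0.005, -0.1, 0, -0.0022, -0.005, -0.1, 0, -0.0017, -0.0053, -0.1, 0, -0.001, -0.0055, -0.1]
}}

```text
time_s: 18.87
tcp_pos: [0.5421, -0.008, 0.193]
eef_rot: [41.7, 89.9, -160.7]
contact_force: [-0.4, 0.4, 0.5]
gripper_width: 0.0527
```

Request:
{"api": "play_rows", "payload": {
  "series": [0, 0, 0, 0, 0, 0, 0, 0, 0, 0, 0, 0, 0, 0, 0, 0, 0, 0, 0, 0]
}}

```text
time_s: 19.28
tcp_pos: [0.5418, -0.0078, 0.1936]
eef_rot: [-115.1, 90.0, 42.2]
contact_force: [-0.0, -0.6, -0.3]
gripper_width: 0.0526
```

```bash
python3 - <<'E'
from h import *
plan([.5416,-.0095,.12],161.4,n=5)
c=capture('wrist');np.save('w14.npy',c,allow_pickle=True);cv2.imwrite('pics/w14.png',c['img'])
c=capture('top');cv2.imwrite('pics/t14.png',cv2.resize(c['img'][120:270,200:350],None,fx=4,fy=4,interpolation=2))
E
```

```text
now [ 0.5418 -0.0078  0.1936] jaw 157.29 tilt 0.0 t 19.28 w 0.0526 j6 -42.6
delta [-0.0002 -0.0017 -0.0736] turn 4.11 rows 5
[0.0147, 0.0003, -0.0001, -0.0143, 0.0147, 0.0003, -0.0001, -0.0143, 0.0147, 0.0003, -0.0001, -0.0143, 0.0147, 0.0003, -0.0001, -0.0143, 0.0147, 0.0003, -0.0001, -0.0143]
```

View pics/w14.png

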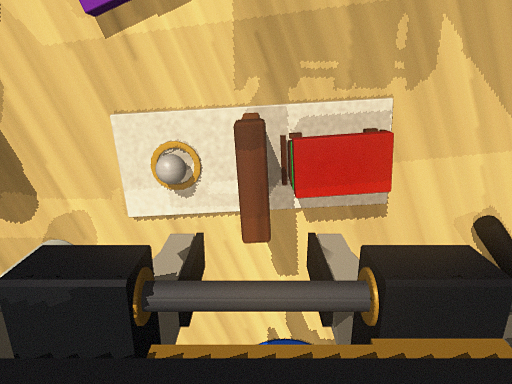

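```bash
python3 - <<'E'
from h import *
c=np.load('w14.npy',allow_pickle=True).item()
w=p2w(c,[(235,122),(265,120),(270,241),(243,243)],.096)[:,:2];print(w,w.mean(0));u=w[0]+w[1]-w[2]-w[3];print(np.degrees(np.arctan2(u[1],u[0])),np.linalg.norm(w[0]-w[1]),np.linalg.norm(w[0]-w[3]))
w=p2w(c,[(110,114),(393,98),(386,217),(129,217)],.008)[:,:2];u=w[0]-w[1];print(w.mean(0),np.linalg.norm(u),np.degrees(np.arctan2(u[1],u[0])));u=w[3]-w[2];print(np.degrees(np.arctan2(u[1],u[0])))
cv2.imwrite('pics/w14c.png',cv2.resize(c['img'][95:255,100:400],None,fx=2.6,fy=2.6,interpolation=2))
E
```

```text
[[ 0.53427167 -0.06261287]
 [ 0.51329547 -0.05541962]
 [ 0.54662415  0.03715204]
 [ 0.56786196  0.03024202]] [ 0.54051331 -0.01265961]
-109.84410944592753 0.022175303021818058 0.0987438051867581
[ 0.54197171 -0.00827257] 0.2773145192860221 -19.53876232920274
-22.69476769554304
```

View pics/w14c.png

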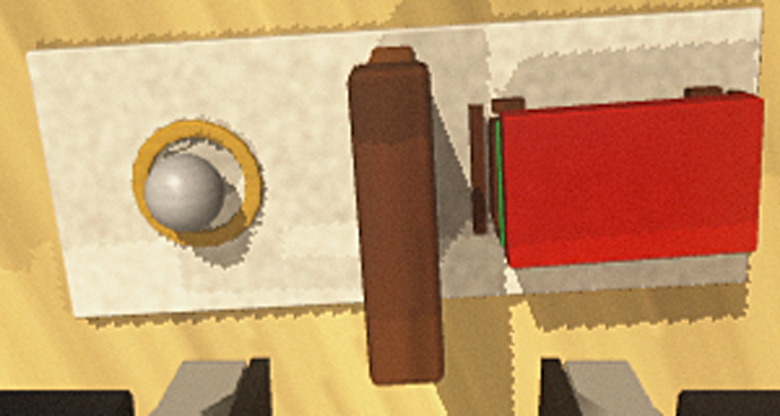

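Request:
{"api": "play_rows", "payload": {
  "series": [0.015, 0, 0, -0.013, 0.025, 0, 0, -0.013, 0.02, 0, 0, -0.013, 0.01, 0.001, 0, -0.013, 0.005, 0.001, 0, -0.013]
}}

```text
time_s: 19.8
tcp_pos: [0.5404, -0.01, 0.1171]
eef_rot: [35.7, 89.9, -163.2]
contact_force: [-0.2, 0.5, 0.9]
gripper_width: 0.0528
```

Request:
{"api": "play_rows", "payload": {
  "series": [0, 0, 0, 0, 0, 0, 0, 0, 0, 0, 0, 0, 0, 0, 0, 0, 0, 0, 0, 0]
}}

```text
time_s: 20.22
tcp_pos: [0.5418, -0.0096, 0.1195]
eef_rot: [-144.8, 89.9, 16.2]
contact_force: [0.4, -0.1, 0.2]
gripper_width: 0.0524
```

```bash
python3 - <<'E'
from h import *
plan([.5415,-.0105,.066],161,n=5)
c=capture('wrist');np.save('w15.npy',c,allow_pickle=True);cv2.imwrite('pics/w15.png',c['img'])
E
```

```text
now [ 0.5418 -0.0096  0.1195] jaw 161.09 tilt 0.09 t 20.22 w 0.0524 j6 -38.6
delta [-0.0003 -0.0009 -0.0535] turn -0.09 rows 5
[0.0107, 0.0002, 0.0, 0.0003, 0.0107, 0.0002, 0.0, 0.0003, 0.0107, 0.0002, 0.0, 0.0003, 0.0107, 0.0002, 0.0, 0.0003, 0.0107, 0.0002, 0.0, 0.0003]
```

View pics/w15.png

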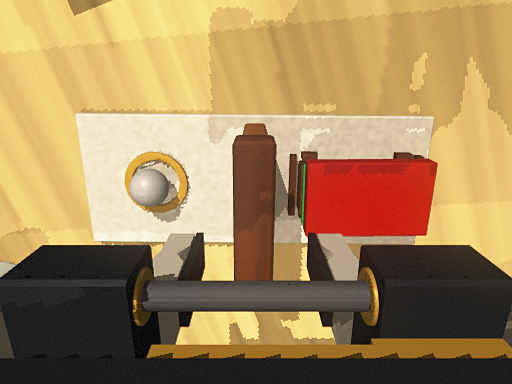

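The bar is at columns 234–275, midway between the fingers (204 and 308). Descending.

Request:
{"api": "play_rows", "payload": {
  "series": [0.01, 0, 0, 0, 0.015, 0, 0, 0, 0.013, 0, 0, 0, 0.008, 0, 0, 0, 0.005, 0, 0, 0]
}}

```text
time_s: 20.68
tcp_pos: [0.5406, -0.01, 0.0661]
eef_rot: [34.5, 89.9, -164.4]
contact_force: [-0.2, 0.6, 0.9]
gripper_width: 0.0526
```

Request:
{"api": "play_rows", "payload": {
  "series": [0.003, 0, 0, 0, 0, 0, 0, 0, 0, 0, 0, 0, 0, 0, 0, 0, 0, 0, 0, 0]
}}

```text
time_s: 21.1
tcp_pos: [0.5417, -0.0097, 0.0651]
eef_rot: [-145.3, 89.9, 15.8]
contact_force: [0.1, 0.4, 0.1]
gripper_width: 0.0528
```

Request:
{"api": "play_rows", "payload": {
  "series": [0, 0, 0, 0, 0, 0, 0, 0, 0, 0, 0, 0, 0, 0, 0, 0, 0, 0, 0, 0],
  "jaw": 10,
  "squeeze": 15
}}

```text
time_s: 21.52
tcp_pos: [0.5416, -0.0097, 0.0647]
eef_rot: [-151.1, 90.0, 10.0]
contact_force: [3.4, -1.0, -1.4]
gripper_width: 0.0246
```

Request:
{"api": "play_rows", "payload": {
  "series": [0, 0, 0, 0, 0, 0, 0, 0, 0, 0, 0, 0, 0, 0, 0, 0, 0, 0, 0, 0]
}}

```text
time_s: 21.93
tcp_pos: [0.5416, -0.0097, 0.0647]
eef_rot: [-152.1, 90.0, 9.0]
contact_force: [1.5, -0.8, 0.3]
gripper_width: 0.0241
```

Request:
{"api": "play_rows", "payload": {
  "series": [0, 0, 0, 0, 0, 0, 0, 0, 0, 0, 0, 0, 0, 0, 0, 0, 0, 0, 0, 0],
  "squeeze": 50
}}

```text
time_s: 22.35
tcp_pos: [0.5415, -0.0097, 0.0646]
eef_rot: [-151.6, 90.0, 9.5]
contact_force: [2.6, -0.9, 0.1]
gripper_width: 0.0234
```

```bash
python3 - <<'E'
from h import *
plan([.5415,-.0105,.066],161,n=5)
c=capture('wrist');cv2.imwrite('pics/w16.png',c['img'])
E
```

```text
now [ 0.5415 -0.0097  0.0646] jaw 161.1 tilt 0.02 t 22.35 w 0.0234 j6 -38.6
delta [-0.     -0.0008  0.0014] turn -0.1 rows 5
[-0.0003, 0.0001, -0.0, 0.0003, -0.0003, 0.0001, -0.0, 0.0003, -0.0003, 0.0001, -0.0, 0.0003, -0.0003, 0.0001, -0.0, 0.0003, -0.0003, 0.0001, -0.0, 0.0003]
```

View pics/w16.png

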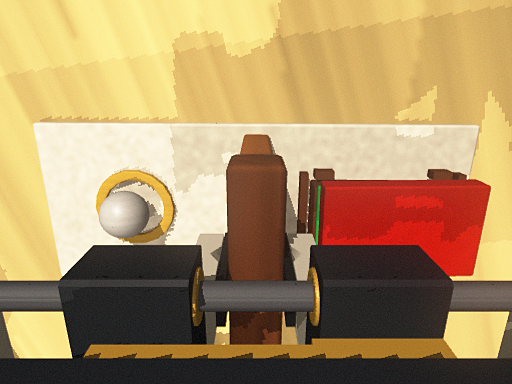

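Gripped at 23.4 mm with the ball in its pocket at (124,214). Lifting gently.

Request:
{"api": "play_rows", "payload": {
  "series": [-0.002, 0, 0, 0, -0.003, 0, 0, 0, -0.004, 0, 0, 0, -0.004, 0, 0, 0, -0.003, 0, 0, 0]
}}

```text
time_s: 22.82
tcp_pos: [0.541, -0.0098, 0.0809]
eef_rot: [18.7, 90.0, 179.8]
contact_force: [-0.2, 0.3, -5.3]
gripper_width: 0.0236
```

Request:
{"api": "play_rows", "payload": {
  "series": [-0.001, 0, 0, 0, 0, 0, 0, 0, 0, 0, 0, 0, 0, 0, 0, 0, 0, 0, 0, 0]
}}

```text
time_s: 23.23
tcp_pos: [0.5411, -0.0098, 0.0814]
eef_rot: [28.6, 90.0, -170.3]
contact_force: [-0.2, -0.2, -5.6]
gripper_width: 0.0237
```

```bash
python3 - <<'E'
from h import *
plan([.5415,-.0105,.2],161,n=5)
print(get_state()['moment'],get_state()['contact_force'])
c=capture('wrist');cv2.imwrite('pics/w17.png',c['img'])
c=capture('scene');cv2.imwrite('pics/s17.png',cv2.resize(c['img'][140:300,160:380],None,fx=3.4,fy=3.4,interpolation=2))
E
```

```text
now [ 0.5411 -0.0098  0.0814] jaw 161.09 tilt 0.02 t 23.23 w 0.0237 j6 -38.6
delta [ 0.0004 -0.0007  0.1186] turn -0.09 rows 5
[-0.0237, 0.0001, -0.0001, 0.0003, -0.0237, 0.0001, -0.0001, 0.0003, -0.0237, 0.0001, -0.0001, 0.0003, -0.0237, 0.0001, -0.0001, 0.0003, -0.0237, 0.0001, -0.0001, 0.0003]
[ 0.03831056  0.06421427 -0.00402859] [-0.23728091 -0.15725128 -5.56476695]
```

View pics/w17.png

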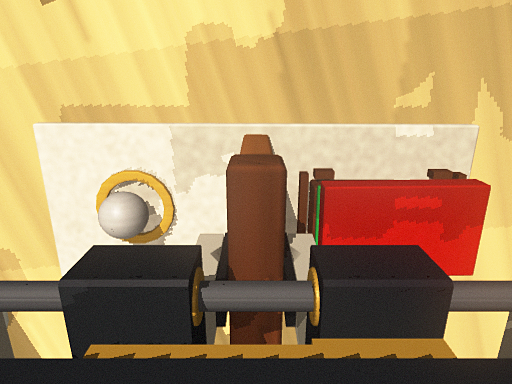

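View pics/s17.png

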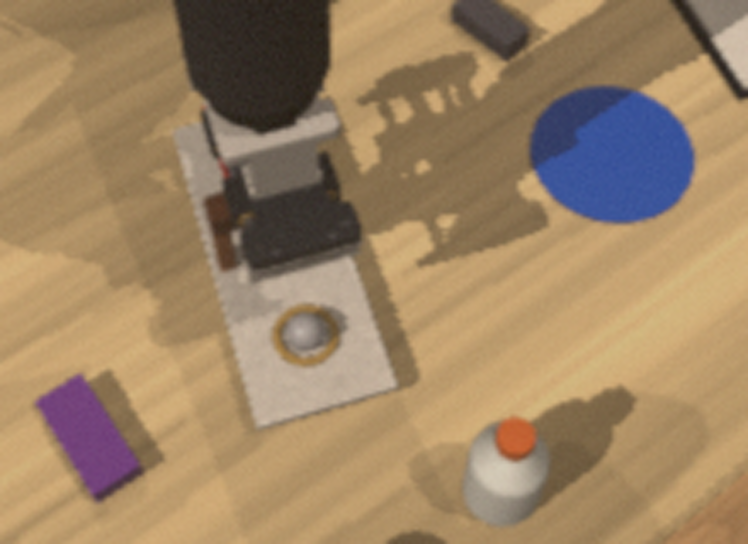

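Tray is off the bench, level, and unchanged in the wrist view. Continuing up.

Request:
{"api": "play_rows", "payload": {
  "series": [-0.003, 0, 0, 0, -0.006, 0, 0, 0, -0.009, 0, 0, 0, -0.012, 0, 0, 0, -0.013, 0, 0, 0]
}}

```text
time_s: 23.75
tcp_pos: [0.5412, -0.0098, 0.1256]
eef_rot: [53.1, 90.0, -145.8]
contact_force: [0.2, 0.7, -4.7]
gripper_width: 0.0236
```

Request:
{"api": "play_rows", "payload": {
  "series": [-0.014, 0, 0, 0, -0.014, 0, 0, 0, -0.013, 0, 0, 0, -0.012, 0, 0, 0, -0.01, 0, 0, 0]
}}

```text
time_s: 24.17
tcp_pos: [0.5416, -0.0098, 0.1896]
eef_rot: [-146.6, 89.9, 14.4]
contact_force: [-0.1, 0.2, -5.4]
gripper_width: 0.0238
```

Request:
{"api": "play_rows", "payload": {
  "series": [-0.007, 0, 0, 0, -0.004, 0, 0, 0, -0.002, 0, 0, 0, 0, 0, 0, 0, 0, 0, 0, 0]
}}

```text
time_s: 24.58
tcp_pos: [0.541, -0.0098, 0.2]
eef_rot: [23.5, 89.9, -175.4]
contact_force: [-0.8, 0.7, -5.5]
gripper_width: 0.0237
```

```bash
python3 - <<'E'
from h import *
plan([.619,.275,.2],161,n=100)
c=capture('wrist');cv2.imwrite('pics/w18.png',c['img'])
c=capture('top');cv2.imwrite('pics/t18.png',c['img']);print(p2w(c,[(270,100)],.09),p2w(c,[(335,95)],.08))
E
```

```text
now [ 0.541  -0.0098  0.2   ] jaw 161.08 tilt 0.05 t 24.58 w 0.0237 j6 -38.6
delta [ 0.078   0.2848 -0.    ] turn -0.08 rows 100
[-0.0, -0.0029, 0.0002, 0.0, -0.0, -0.0029, 0.0002, 0.0, -0.0, -0.0029, 0.0002, 0.0, -0.0, -0.0029, 0.0002, 0.0, -0.0, -0.0029, 0.0002, 0.0]
[-0.0, -0.0029, 0.0002, 0.0, -0.0, -0.0029, 0.0002, 0.0, -0.0, -0.0029, 0.0002, 0.0, -0.0, -0.0029, 0.0002, 0.0, -0.0, -0.0029, 0.0002, 0.0]
[-0.0, -0.0029, 0.0002, 0.0, -0.0, -0.0029, 0.0002, 0.0, -0.0, -0.0029, 0.0002, 0.0, -0.0, -0.0029, 0.0002, 0.0, -0.0, -0.0029, 0.0002, 0.0]
[-0.0, -0.0029, 0.0002, 0.0, -0.0, -0.0029, 0.0002, 0.0, -0.0, -0.0029, 0.0002, 0.0, -0.0, -0.0029, 0.0002, 0.0, -0.0, -0.0029, 0.0002, 0.0]
[-0.0, -0.0029, 0.0002, 0.0, -0.0, -0.0029, 0.0002, 0.0, -0.0, -0.0029, 0.0002, 0.0, -0.0, -0.0029, 0.0002, 0.0, -0.0, -0.0029, 0.0002, 0.0]
[-0.0, -0.0029, 0.0002, 0.0, -0.0, -0.0029, 0.0002, 0.0, -0.0, -0.0029, 0.0002, 0.0, -0.0, -0.0029, 0.0002, 0.0, -0.0, -0.0029, 0.0002, 0.0]
[-0.0, -0.0029, 0.0002, 0.0, -0.0, -0.0029, 0.0002, 0.0, -0.0, -0.0029, 0.0002, 0.0, -0.0, -0.0029, 0.0002, 0.0, -0.0, -0.002
[... 1225 characters left out ...]
.0, -0.0, -0.0029, 0.0002, 0.0, -0.0, -0.0029, 0.0002, 0.0]
[-0.0, -0.0029, 0.0002, 0.0, -0.0, -0.0029, 0.0002, 0.0, -0.0, -0.0029, 0.0002, 0.0, -0.0, -0.0029, 0.0002, 0.0, -0.0, -0.0029, 0.0002, 0.0]
[-0.0, -0.0029, 0.0002, 0.0, -0.0, -0.0029, 0.0002, 0.0, -0.0, -0.0029, 0.0002, 0.0, -0.0, -0.0029, 0.0002, 0.0, -0.0, -0.0029, 0.0002, 0.0]
[-0.0, -0.0029, 0.0002, 0.0, -0.0, -0.0029, 0.0002, 0.0, -0.0, -0.0029, 0.0002, 0.0, -0.0, -0.0029, 0.0002, 0.0, -0.0, -0.0029, 0.0002, 0.0]
[-0.0, -0.0029, 0.0002, 0.0, -0.0, -0.0029, 0.0002, 0.0, -0.0, -0.0029, 0.0002, 0.0, -0.0, -0.0029, 0.0002, 0.0, -0.0, -0.0029, 0.0002, 0.0]
[[0.78107615 0.00885245 0.09      ]] [[ 0.80164623 -0.16104929  0.08      ]]
```

View pics/w18.png

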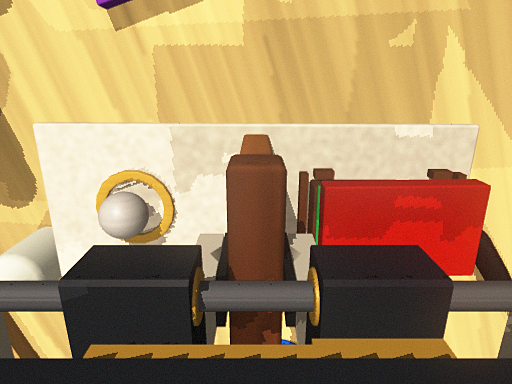

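View pics/t18.png

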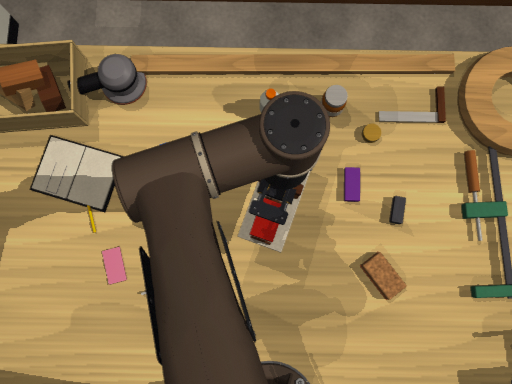

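Tray is at about 13 cm and nothing has shifted. Carrying it to the mat smoothly.

Request:
{"api": "play_rows", "payload": {
  "series": [0, -0.002, 0, 0, 0, -0.004, 0, 0, 0, -0.007, 0.0005, 0, 0, -0.01, 0.0005, 0, 0, -0.013, 0.001, 0]
}}

```text
time_s: 25.1
tcp_pos: [0.5513, 0.0257, 0.2006]
eef_rot: [-108.5, 90.0, 52.6]
contact_force: [0.1, 0.2, -5.3]
gripper_width: 0.0238
```

Request:
{"api": "play_rows", "payload": {
  "series": [0, -0.015, 0.001, 0, 0, -0.016, 0.001, 0, 0, -0.017, 0.001, 0, 0, -0.017, 0.001, 0, 0, -0.017, 0.001, 0]
}}

```text
time_s: 25.52
tcp_pos: [0.5734, 0.1063, 0.2005]
eef_rot: [-100.3, 90.0, 60.8]
contact_force: [-0.1, -0.5, -4.2]
gripper_width: 0.0233
```

Request:
{"api": "play_rows", "payload": {
  "series": [0, -0.017, 0.001, 0, 0, -0.017, 0.001, 0, 0, -0.017, 0.001, 0, 0, -0.017, 0.001, 0, 0, -0.017, 0.001, 0]
}}

```text
time_s: 25.93
tcp_pos: [0.5961, 0.1879, 0.2005]
eef_rot: [46.8, 90.0, -152.1]
contact_force: [0.6, -0.2, -3.9]
gripper_width: 0.0236
```

Request:
{"api": "play_rows", "payload": {
  "series": [0, -0.016, 0.001, 0, 0, -0.015, 0.001, 0, 0, -0.013, 0.001, 0, 0, -0.011, 0.001, 0, 0, -0.009, 0.001, 0]
}}

```text
time_s: 26.35
tcp_pos: [0.612, 0.2495, 0.2004]
eef_rot: [67.2, 90.0, -131.7]
contact_force: [-0.4, 0.1, -4.4]
gripper_width: 0.0237
```

Request:
{"api": "play_rows", "payload": {
  "series": [0, -0.007, 0.0005, 0, 0, -0.005, 0.0005, 0, 0, -0.004, 0, 0, 0, -0.003, 0, 0, 0, -0.001, 0, 0]
}}

```text
time_s: 26.77
tcp_pos: [0.6174, 0.2677, 0.2006]
eef_rot: [-126.3, 90.0, 34.8]
contact_force: [-0.7, -0.6, -4.9]
gripper_width: 0.0236
```

Request:
{"api": "play_rows", "payload": {
  "series": [0.003, -0.001, 0, 0, 0.003, 0, 0, 0, 0.002, 0, 0, 0, 0, 0, 0, 0, 0, 0, 0, 0]
}}

```text
time_s: 27.18
tcp_pos: [0.6174, 0.2682, 0.1923]
eef_rot: [59.1, 90.0, -139.8]
contact_force: [0.6, 0.3, -3.5]
gripper_width: 0.0236
```

```bash
python3 - <<'E'
from h import *
plan([.619,.275,.187],161,n=5)
c=capture('wrist');cv2.imwrite('pics/w19.png',c['img'])
c=capture('scene');cv2.imwrite('pics/s19.png',cv2.resize(c['img'],(800,600)))
E
```

```text
now [0.6174 0.2682 0.1923] jaw 161.08 tilt 0.03 t 27.18 w 0.0236 j6 -59.0
delta [ 0.0016  0.0068 -0.0053] turn -0.08 rows 5
[0.0011, -0.0014, 0.0001, 0.0003, 0.0011, -0.0014, 0.0001, 0.0003, 0.0011, -0.0014, 0.0001, 0.0003, 0.0011, -0.0014, 0.0001, 0.0003, 0.0011, -0.0014, 0.0001, 0.0003]
```

View pics/w19.png

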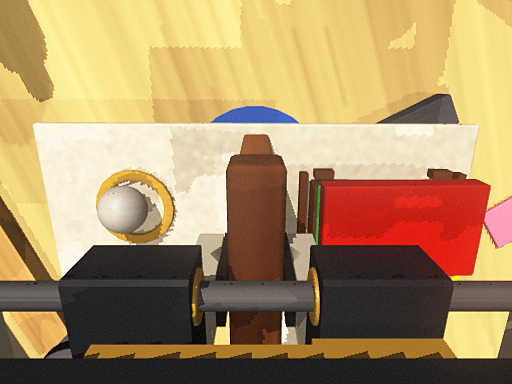

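View pics/s19.png

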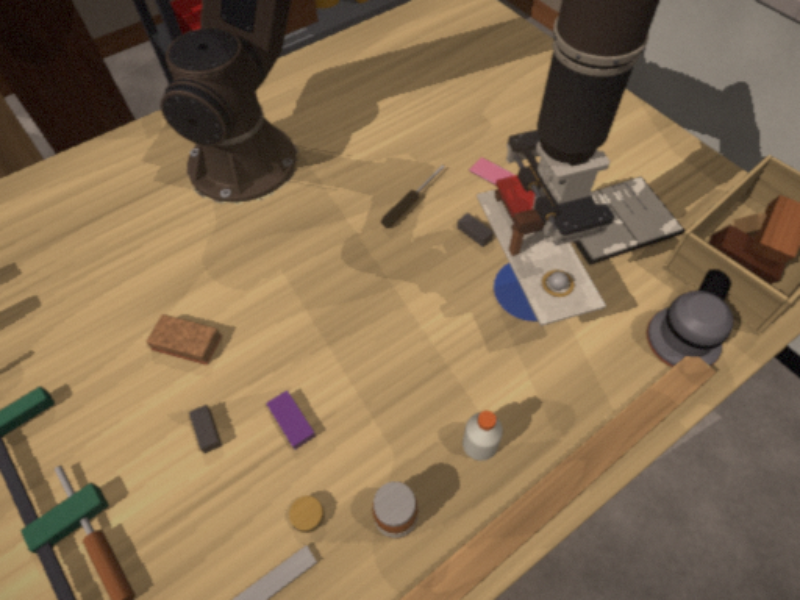

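Ball and stack are unchanged in the wrist view. The tray is within 7 mm of the mat's centre. A small final centring move follows, then settling.

Request:
{"api": "play_rows", "payload": {
  "series": [0.001, -0.001, 0, 0, 0.001, -0.002, 0, 0, 0.001, -0.002, 0, 0, 0.001, -0.001, 0, 0, 0, -0.001, 0, 0]
}}

```text
time_s: 27.7
tcp_pos: [0.6198, 0.2753, 0.1882]
eef_rot: [46.9, 90.0, -152.0]
contact_force: [-0.0, 0.3, -4.0]
gripper_width: 0.0238
```

Request:
{"api": "play_rows", "payload": {
  "series": [0, 0, 0, 0, 0, 0, 0, 0, 0, 0, 0, 0, 0, 0, 0, 0, 0, 0, 0, 0]
}}

```text
time_s: 28.12
tcp_pos: [0.6198, 0.2751, 0.1886]
eef_rot: [-115.3, 90.0, 45.7]
contact_force: [-0.9, -0.3, -5.2]
gripper_width: 0.0239
```

Request:
{"api": "play_rows", "payload": {
  "series": [0, 0, 0, 0, 0, 0, 0, 0, 0, 0, 0, 0, 0, 0, 0, 0, 0, 0, 0, 0]
}}

```text
time_s: 28.53
tcp_pos: [0.6199, 0.2752, 0.1886]
eef_rot: [-115.5, 90.0, 45.6]
contact_force: [0.1, -0.7, -4.8]
gripper_width: 0.0236
```

```bash
python3 - <<'E'
from h import *
plan([.619,.275,.187],161,n=5);print(get_state()['qd'])
c=capture('wrist');cv2.imwrite('pics/w20.png',c['img'])
c2=capture('wrist');print(np.abs(c['img'].astype(int)-c2['img']).mean())
E
```

```text
now [0.6199 0.2752 0.1886] jaw 161.09 tilt 0.0 t 28.53 w 0.0236 j6 -59.3
delta [-0.0009 -0.0002 -0.0016] turn -0.09 rows 5
[0.0003, 0.0001, 0.0002, 0.0003, 0.0003, 0.0001, 0.0002, 0.0003, 0.0003, 0.0001, 0.0002, 0.0003, 0.0003, 0.0001, 0.0002, 0.0003, 0.0003, 0.0001, 0.0002, 0.0003]
[ 0.06694418  0.11413544  0.02206212  0.00244998  0.06377243 -0.08269779]
2.774139404296875
```

View pics/w20.png

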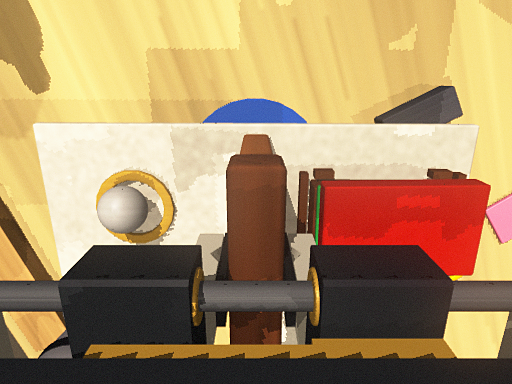

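The tray is still, the ball is in its ring at (122,210) and the stack is in place. Handing in.

```bash
python3 -c "
from plant import *
print(close_job())"
```

```text
the job is handed in; nothing more can be done
None
```

I laid the green sheet on the dark blank, stacked the red blank on it, lifted the tray by its handle and carried it over the blue mat. I handed in at about 28.6 s, still holding it there. The hand-in gives no verdict.

**Last checks:**
- **Position:** The gripper was at (0.620, 0.275), about 1 mm from the measured mat centre. The tray's underside was about 0.12 m above the mat, with no tool tilt and no arm motion.
- **Grip:** The fingers held the 24 mm bar at a squeeze of 50 N, carrying about 5 N.
- **Stack:** The sheet and red blank agreed within about 1 mm when placed. They did not shift in the wrist view during the lift or carry. The red blank first came down about 3–4 mm off, so I raised it slightly and moved it 3 mm before letting go.
- **Ball:** It stayed inside its ring in every picture.
- **Bench:** The last bench view, just before the final 7 mm centring move, showed the other things apparently unmoved. I checked this by eye only.

**Disagreements:** Different views put the tray's position and angle 2–4 mm and 1–2° apart, so I averaged them and checked the alignment close up. Setting the sheet down gave a brief 14 N contact from overshoot, and it settled to zero.

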